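Clamp a sample bottle in the labelling jig with its cam knob

TASK

Take the sample bottle with the red cap from the board and lower it upright, all the way down, into the round nest of the labelling jig, keeping hold of it until it stands on the nest's floor. Then turn the orange knob clockwise (seen from above) just until the sprung slide drops into the cam's notch and its pad closes on the bottle; stop there, do not force the knob on against the notch's far side, and take the hand away. Leave the other two bottles standing where they are.

Things in the scene. Friction and masses are not known exactly. Their poses are not given: they have to be found in the camera images.
- sample_center (a point): Centre of the red-capped sample bottle, half-way up, 50 mm above its foot; z up. Green glass, 100 mm tall, about 0.22 kg: body 46 mm across from the foot to 64 mm up, then shoulder and neck; red cap 29 mm across, 76 to 100 mm up. Grip the body 50 to 58 mm up, or the cap. It stands in any one of three places 110 mm apart in a row along the board.
- board: Wooden serving board under the three bottles, 150 by 330 by 16 mm, fixed; origin at the centre of its underside, y along the row of bottles, z up.
- other_blue_center (a point): Centre, half-way up, of an equal bottle with a blue cap: a bystander, to be left standing where it is.
- other_white_center (a point): Centre, half-way up, of an equal bottle with a white cap: a bystander, to be left standing where it is.
- nest (a point): Centre of the nest's floor, 16 mm above the table, in the jig's frame: +y from the nest to the knob's axis (125 mm away), z up. The nest is a black ring, 51 mm inside, 65 mm outside, its rim 20 mm above this floor. The slide's rubber pad stands on its +y side, 6.5 mm clear of a seated bottle, up to 62 mm above the table, so bring fingers down on the bottle's x sides.
- jig: The labelling jig, fixed to the table: plywood base 16 mm thick, 130 mm (x) by 290 mm (y); origin on the table half-way between the axes of nest (62.5 mm to -y) and knob (62.5 mm to +y); the spring and its scale lie at the +y end. A steel slide runs along y from the spring, under the cam, to the pad at the nest.
- knob_grip (a point): Point on the knob's upright axis, 72 mm above the table, the height to grip. x along the orange grip bar, y across it, z up; turns with the knob. The bar is 62 mm long, 14 mm thick, from 52 to 88 mm above the table, on a black skirt 86 mm across (top 52 mm above the table) that hides the cam.
- knob (a joint): Knob angle, rad, growing clockwise seen from above; starts at 0 to 0.15, stop at 2.6. Light friction (about 0.06 N m with the slide riding); stays where left. The cam's one notch is at an unknown angle: it meets the roller somewhere from 0.55 to 1.85. The roller slides in over about 0.18 rad, then has about 0.08 rad of free play; beyond that the far side resists with several times the torque.
- follower (a joint): Travel of the sprung slide in m, growing as it drops towards the knob's axis: about 0 while its roller rides on the round of the cam, 0.006 when fully in the notch. The spring presses it on the cam with about 6 N. Once it is more than half-way down, a knob that is let go is pulled home by the spring. The pad moves with it, towards the nest.
- pointer (a point): White pointer on the slide's tail, 44 mm above the table, at the spring's end of the jig, about 70 mm from the knob's axis, beside a two-colour scale: over the red field while riding, over the green field (6 mm nearer the knob) when dropped.
- roller: Brass roller of the slide, upright, 8 mm diameter, mostly hidden under the knob's skirt, 44 mm from the knob's axis while riding; origin on its axis, 24 mm above the table. The force on it is about 6 N while riding, up to about 8 N while dropping in, and climbs past 10 N when the knob is forced on against the notch's far side.
Mind the look-alikes: they are no part of the job. What is shaped like the part that bears sample_center but pink or purple is not meant.

How it is judged:
On the way, in this order (a step that is already met when the one before it is completed fails the run):
1. the red-capped bottle stands upright on the nest's floor with the hand still at it, and the slide has not dropped (z of sample_center in the frame of nest between 0.045 and 0.053 m and horizontal distance between sample_center and nest below 0.005 m and angle between sample_center's own z axis and vertical below 0.09 rad and distance between the grasp point and sample_center below 0.07 m and value of joint follower below 0.003 m), for 0.1 s.
2. the slide has dropped into the cam's notch (value of joint follower above 0.0048 m), for 0.2 s.
At the end, for the whole second after the job is handed in: The slide is down in the notch (travel over 4.8 of 6 mm) and still; the red-capped bottle stands in the nest, upright within 5 degrees, centred within 5 mm, its foot within 3 mm of the nest's floor (centre 45 to 53 mm above it); the two other bottles stand upright (value of joint follower above 0.0048 m and velocity of joint follower below 0.01 m/s and z of sample_center in the frame of nest between 0.045 and 0.053 m and horizontal distance between sample_center and nest below 0.005 m and angle between sample_center's own z axis and vertical below 0.09 rad and angle between each of other_blue_center, other_white_center's own z axis and vertical below 0.1 rad); the robot touches nothing.
It fails at once if the knob is forced on against the far side of the notch (over 10.5 N on the slide's roller) (contact force between roller and anything else above 10.5 N).
It fails at once if another bottle is moved more than 20 mm (distance of any of other_blue_center, other_white_center from where it was at the start of the episode above 0.02 m).
It also fails if it takes over 72 s, if anything falls off the work surface, if the arm or the gripper's body presses on something with over 40 N, if the wrist force passes 120 N, or if a joint passes its speed limit or range.

ROBOT

A 6-joint arm with a two-finger parallel gripper is mounted at the origin on the work surface. World frame = base frame: x ahead of the robot, y to its left, z up, the work surface at z = 0. Lengths are in m, angles in rad, forces in N, time in s.
With the tool pointing down it reaches from about 0.3 to 0.875 m from the base axis. Payload 6.4 kg.
Tool frame: the origin (TCP) lies midway between the tips of the shut fingers; the grasp point (between the pads) lies 19 mm behind it; z points along the fingers, y is the direction in which the jaws open and shut (so a half turn about z gives the same grasp; the last joint's range is limited). The gripper opens to 85 mm and grips with 20 to 120 N. Pads are 22 mm wide; open, the fingers measure 114 mm over their backs; the gripper's body (76 mm by 85 mm) begins 54 mm behind the grasp point. The pads swing forward as they close: fully open they stand 13 mm farther back than shut.
Start: joints at [-1.46, 0.181, 1.607, -0, 1.354, -0.206], TCP at [0.179, -0.546, 0.231] pointing down, gripper open.
Joint ranges: [-2.99, 2.99], [-0.89, 2.07], [0.3, 2.58], [-1.14, 4.28], [0, 2.63], [-3.12, 3.12]. Speed limits (rad/s): [2.57, 2.57, 3.01, 3.14, 3.14, 3.14].

INTERFACE

Orientations are given as a unit quaternion [w, x, y, z].
In Python, from bench import get_obs, camera, hand_in gives the robot as it stands.
- The arm moves only by the tool drive_tool, never from a script. Its argument "deltas" is a list of rows, each a list of 2 entries, a list of its own where there are three numbers: the shift along the world's x, y, z in m, then the turn about the world's z in rad. A call has 1 to 10 rows; each row shifts and turns the pose as measured when the row begins; what a row does not reach is not made up. A row lasts 1/10 s, in which the tool goes at most 50 mm and 8.59 degrees, less where a joint would pass 70% of its speed; a pose out of reach is approached as far as the arm can. A call is refused whole if a number of a shift passes 0.05 or a number of a turn 0.15, either way. A call with a gripper value outside its range is refused whole. "gripper" is the opening, from 0 (shut) to 1 (fully open), set as the call begins (left out, the last holds). The fingers move at their own pace and stop on an object; the grip force is fixed at half the most. Time passes only in rows, so rows that do not move let the fingers close. It gives the time, the measured TCP pose, the force and the opening at its end, in the units of the state.
- get_obs(): the state, without advancing time (a new reading comes with each control period).
- camera(name): name is "side" or "top" or "wrist"; returns a dict with "frame" (400x640x3 uint8, red, green, blue), "fx", "fy", "cx", "cy" (pixels), "eye" and "attitude" of the camera in the world. Camera axes: x right, y down, z forward; pixel columns grow to the right and rows downward; lengths in m; the calibration is good to about 2 mm. The wrist camera is an equidistant fisheye: a pixel r from the principal point sees the ray r / f radians off the axis. A picture is of the moment at which its call begins. There is no depth.
- hand_in(): hands the job in, once; it reports no verdict.
The state is a dict: "time_s": time; "q": joint angles; "dq": joint speeds; "joint_efforts": joint torques, N m; "eef_pos": TCP position; "eef_rot": TCP orientation; "wrist_force": force on the tool from outside, world axes, zero at the start; "torque": the same for the moment, N m; "opening": opening from 0.0 (shut) to 1.0 (fully open).
Only numpy, scipy, OpenCV 4.12 (cv2) and the standard library are available. Lean on these libraries where they do the work, as an engineer would, in place of code of your own. Each camera call takes 0.05 s, during which the arm holds its last target.

## Working session

There is one attempt and no reset: what is moved stays moved. The work goes in short steps, Python scripts to look and compute and a tool call to move; the robot and the scene stay as the last step left them, time stands still between calls to the robot, and variables do not carry over. Pictures are saved under pics/ and viewed, and the job is handed in when it is done.

Besides the shell and the picture viewer there is one more tool, called after ">>>" as a command line: name --argument value ..., lists and objects as JSON in quotes. drive_tool: Moves the arm, as the interface text tells. Its arguments: {"type":"object","properties":{"deltas":{"type":"array","items":{"type":"array"}},"gripper":{"type":"number"}},"required":["deltas"]}

```bash
mkdir -p pics; ls; cat > h.py <<'E'
from bench import get_obs, camera, hand_in
import numpy as np, cv2, pickle
def snap(n,fn):
    c=camera(n); cv2.imwrite(f'pics/{fn}.png',c['frame'][:,:,::-1]); pickle.dump(c,open(f'pics/{fn}.pkl','wb')); return c
E
python3 - <<'E'
from h import *
o=get_obs(); print(o)
for n in ['side','top','wrist']:
    c=snap(n,n+'0'); print(n,{k:v for k,v in c.items() if k!='frame'})
E
```

```text
pics
{'time_s': 0.0, 'q': array([-1.46027892e+00,  1.81552704e-01,  1.60801593e+00, -1.16148891e-05,
        1.35379000e+00, -2.06309103e-01]), 'dq': array([ 0.00013402,  0.00025453,  0.00107298,  0.00070401, -0.00097216,
        0.00079725]), 'joint_efforts': array([ 7.89882670e-04, -4.44874942e+01, -3.51331043e+01, -1.74842094e-04,
        9.16276738e-03,  1.58425593e-05]), 'eef_pos': array([ 0.17908834, -0.54581524,  0.23037376]), 'eef_rot': array([-8.82247649e-04,  9.87478254e-01,  1.57752709e-01,  3.66116964e-05]), 'wrist_force': array([ 0.00166202, -0.0680335 ,  0.67116383]), 'torque': array([ 0.04584795, -0.01664739, -0.02891682]), 'opening': 0.9982941241755021}
side {'fx': 382.2069616464394, 'fy': 382.2069616464394, 'cx': 313.79538780256723, 'cy': 201.31760409883077, 'eye': array([0.0451961 , 0.5631596 , 0.46588222]), 'attitude': array([ 0.18369934, -0.29625335,  0.81419991, -0.46429194])}
top {'fx': 486.66182126121464, 'fy': 486.66182126121464, 'cx': 319.6993736139465, 'cy': 202.12494263096784, 'eye': array([0.38748504, 0.0662642 , 1.08517571]), 'attitude': array([ 0.04159351, -0.69936881,  0.71325598, -0.02047305])}
wrist {'fx': 309.70691628693146, 'fy': 309.70691628693146, 'cx': 318.9060570772146, 'cy': 199.94073517598875, 'eye': array([ 0.2544307 , -0.5196609 ,  0.37293852]), 'attitude': array([ 0.12568887,  0.80000247, -0.57942879, -0.09198167])}
```

View pics/side0.png

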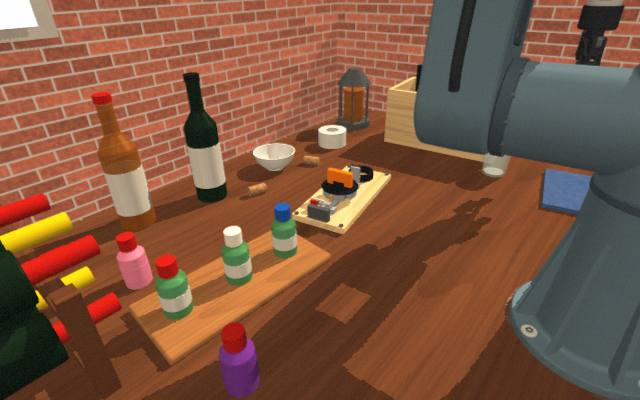

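View pics/top0.png

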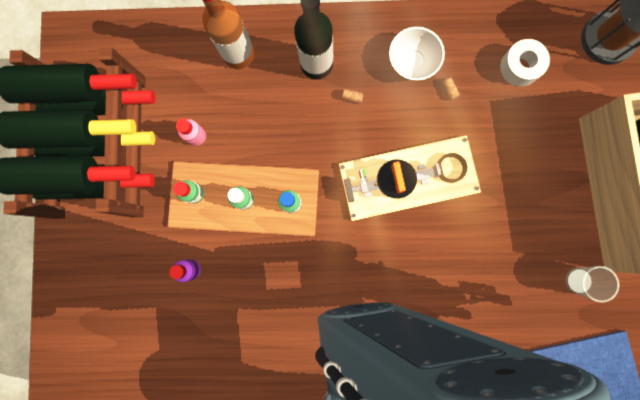

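View pics/wrist0.png

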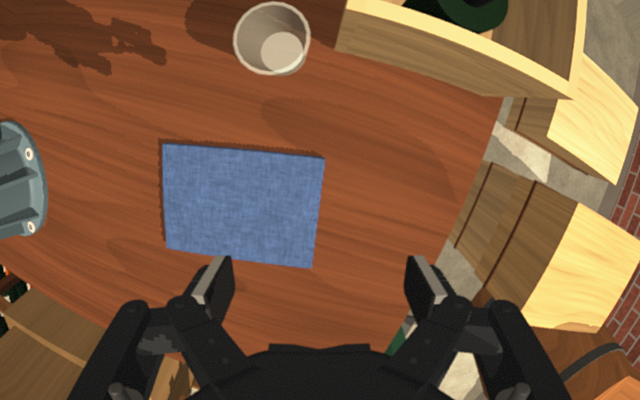

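Red-capped candidates in the top view are the green bottle on the board (186,190), the pink bottle (190,131), the purple bottle (183,271) and the red bottle tops in the rack (110,82) and (110,173). By the description I choose the green one on the board at (186,190). A close crop comes next to check it.

```bash
python3 - <<'E'
import cv2,numpy as np
t=cv2.imread('pics/top0.png'); 
cv2.imwrite('pics/c1.png',np.vstack([cv2.resize(t[120:240,160:330],None,fx=4.7,fy=4.7,interpolation=2)]))
cv2.imwrite('pics/c2.png',cv2.resize(t[125:230,330:490],None,fx=5,fy=5,interpolation=2))
s=cv2.imread('pics/side0.png')
cv2.imwrite('pics/c3.png',cv2.resize(s[150:330,100:400],None,fx=2.6,fy=2.6,interpolation=2))
E
```

```text
(no output)
```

View pics/c1.png

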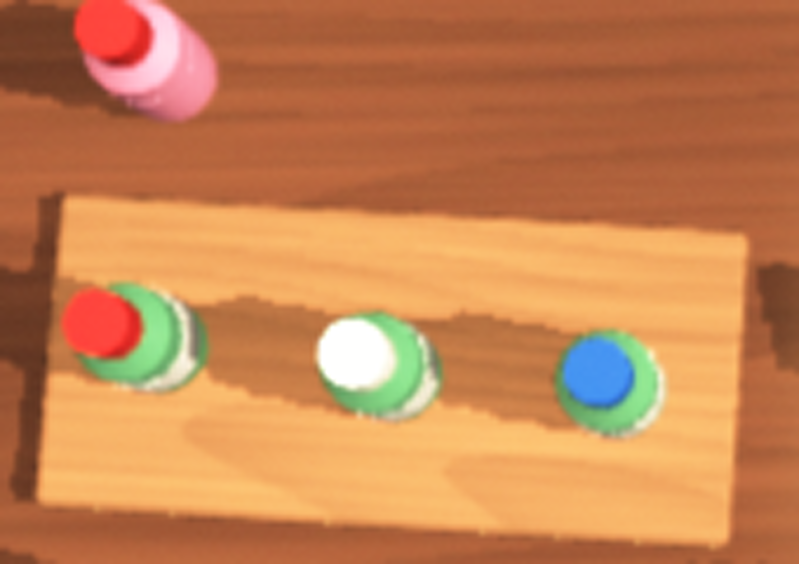

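View pics/c2.png

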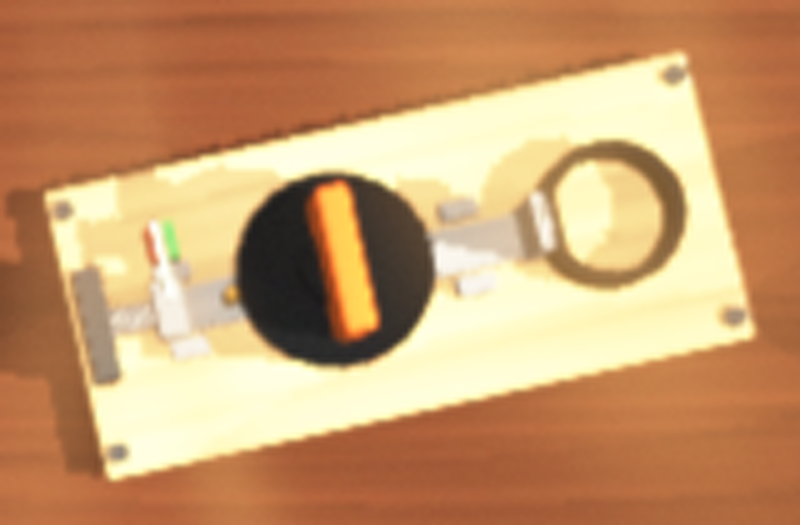

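View pics/c3.png

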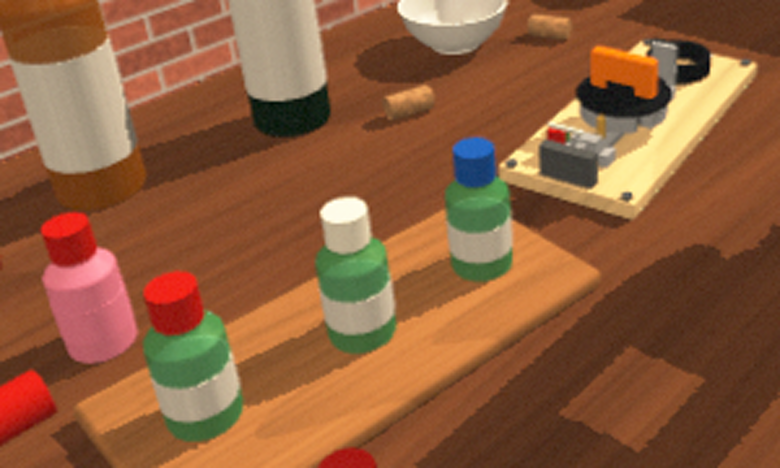

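```bash
cat >> h.py <<'E'
from scipy.spatial.transform import Rotation as R
def ray(c,u,v,fish=False):
    a=np.array(c['attitude']); M=R.from_quat(a[[1,2,3,0]]).as_matrix()
    x=(u-c['cx'])/c['fx']; y=(v-c['cy'])/c['fy']
    if fish:
        r=np.hypot(x,y); d=np.array([x/r*np.sin(r),y/r*np.sin(r),np.cos(r)]) if r>0 else np.array([0,0,1.])
    else: d=np.array([x,y,1.])
    return M@d
def onz(c,u,v,z,fish=False):
    d=ray(c,u,v,fish); return c['eye']+d*(z-c['eye'][2])/d[2]
def proj(c,p,fish=False):
    a=np.array(c['attitude']); M=R.from_quat(a[[1,2,3,0]]).as_matrix()
    q=M.T@(np.array(p)-c['eye'])
    if fish:
        t=np.arctan2(np.hypot(q[0],q[1]),q[2]); s=t/np.hypot(q[0],q[1]); return c['cx']+c['fx']*s*q[0],c['cy']+c['fy']*s*q[1]
    return c['cx']+c['fx']*q[0]/q[2],c['cy']+c['fy']*q[1]/q[2]
def ld(fn): return pickle.load(open(f'pics/{fn}.pkl','rb'))
E
python3 - <<'E'
from h import *
c=ld('top0')
for n,(u,v) in dict(red=(102,323),white=(357,354),blue=(598,372)).items():
    print(n,onz(c,u/4.7+160,v/4.7+120,.116).round(4))
B=[onz(c,u/4.7+160,v/4.7+120,.016).round(4) for u,v in [(63,196),(747,235),(729,545),(40,503)]];print('board',B,np.mean(B,0))
J=[onz(c,u/5+330,v/5+125,.016) for u,v in [(46,190),(686,53),(756,335),(108,479)]];print('jig',np.round(J,4),np.mean(J,0))
kc=onz(c,338/5+330,270/5+125,.052);print('skirt',kc)
bar=[onz(c,u/5+330,v/5+125,.088) for u,v in [(330,183),(362,338)]];print('bar',bar,np.mean(bar,0))
ring=onz(c,613/5+330,213/5+125,.036);print('ring',ring)
d=(J[0]+J[3]-J[1]-J[2])/2; print(np.linalg.norm(d),np.degrees(np.arctan2(d[1],d[0])))
m=np.mean(J,0);e=d/np.linalg.norm(d);print('nest',m-e*.0625,'knob',m+e*.0625)
b=bar[0]-bar[1];print('bar ang',np.degrees(np.arctan2(b[1],b[0])))
E
```

```text
red [0.5062 0.3732 0.116 ]
white [0.4904 0.2628 0.116 ]
blue [0.4805 0.1595 0.116 ]
board [array([0.5799, 0.424 , 0.016 ]), array([0.5535, 0.0978, 0.016 ]), array([0.4077, 0.1088, 0.016 ]), array([0.4336, 0.4338, 0.016 ])] [0.493675 0.2661   0.016   ]
jig [[ 0.5682  0.0525  0.016 ]
 [ 0.6228 -0.2317  0.016 ]
 [ 0.4968 -0.2565  0.016 ]
 [ 0.4393  0.0281  0.016 ]] [ 0.53177128 -0.10190825  0.016     ]
skirt [ 0.52472674 -0.07058889  0.052     ]
bar [array([ 0.55618556, -0.06370188,  0.088     ]), array([ 0.49162481, -0.07471065,  0.088     ])] [ 0.52390518 -0.06920627  0.088     ]
ring [ 0.54900749 -0.19177334  0.036     ]
0.28987089105189295 101.14188588227495
nest [ 0.54384874 -0.16323023  0.016     ] knob [ 0.51969383 -0.04058627  0.016     ]
bar ang 9.676892548774843
```

Choice confirmed: the crop shows the green body with red cap on the board's end (top view 182,189), while the pink (184,126) and purple bottles are decoys. Moving towards it, and turning the jaws perpendicular to the row.

>>> drive_tool --deltas '[[[0.02,0.04,0.002],0.06],[[0.02,0.04,0.002],0.06],[[0.02,0.04,0.002],0.06],[[0.02,0.04,0.002],0.06],[[0.02,0.04,0.002],0.06],[[0.02,0.04,0.002],0.06],[[0.02,0.04,0.002],0.06],[[0.02,0.04,0.002],0.06],[[0.02,0.04,0],0.06],[[0.02,0.04,0],0.06]]' --gripper 1

```text
time_s: 1.15
eef_pos: [0.3797, -0.1336, 0.2439]
eef_rot: [-0.002, 0.894, 0.448, -0.0]
wrist_force: [0.6, -0.3, 0.2]
opening: 0.998
```

>>> drive_tool --deltas '[[[0.011,0.046,0],0.05],[[0.011,0.046,0],0.05],[[0.011,0.046,0],0.05],[[0.011,0.046,0],0.05],[[0.011,0.046,0],0.05],[[0.011,0.046,0],0.05],[[0.011,0.046,0],0.05],[[0.011,0.046,0],0.05],[[0.011,0.046,0],0.05],[[0.011,0.046,0],0.05]]'

```text
time_s: 2.15
eef_pos: [0.4898, 0.3473, 0.2436]
eef_rot: [0.0, 0.748, 0.664, 0.001]
wrist_force: [0.1, -0.1, 0.2]
opening: 1.001
```

```bash
python3 - <<'E'
from h import *
print(get_obs()['q'].round(2),get_obs()['eef_pos'].round(4))
c=snap('wrist','w1'); print(c['eye'],c['attitude'])
t=snap('top','t1')
im=t['frame'][:,:,::-1]
for n,p in dict(red=(.5062,.3732,.116),nest=(.549,-.1918,.036)).items(): print(n,proj(c,p,True))
E
```

```text
[0.42 0.23 1.53 0.   1.39 0.54] [0.4898 0.3473 0.2436]
[0.4993521  0.42736169 0.38615488] [ 0.15502191  0.98612003 -0.05883412 -0.00860484]
red (np.float64(333.42434459050327), np.float64(163.36332682736605))
nest (np.float64(377.4245475217565), np.float64(425.73228845215067))
```

View pics/w1.png

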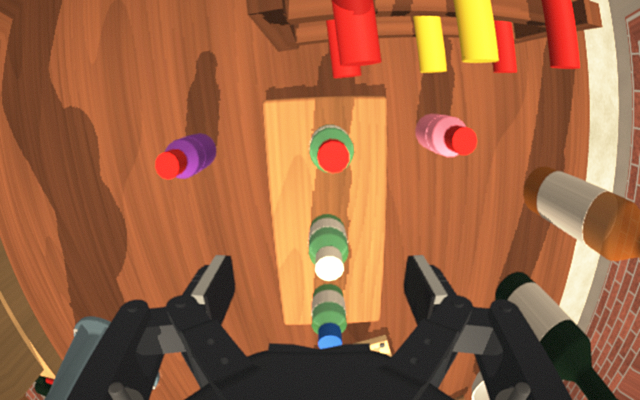

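View pics/t1.png

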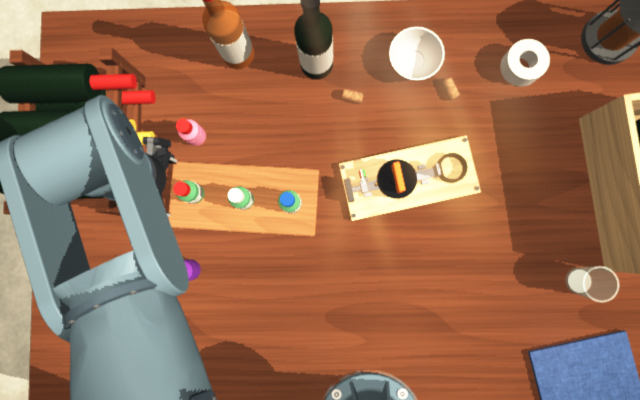

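The wrist view shows the red cap at (333,157) with white (328,265) and blue (329,335) behind it along the board, and the decoys at (171,164) and (461,140). I'll get the cap centres by segmentation.

```bash
python3 - <<'E'
from h import *
c=ld('w1'); f=c['frame']; hsv=cv2.cvtColor(f,cv2.COLOR_RGB2HSV)
m=((hsv[...,0]<6)|(hsv[...,0]>174))&(hsv[...,1]>190)&(hsv[...,2]>150)
n,l,s,ce=cv2.connectedComponentsWithStats(m.astype('uint8'))
for i in range(1,n):
    if s[i,4]>100: print(s[i],ce[i])
x,y,w,h=s[[i for i in range(1,n) if abs(ce[i][0]-333)<8 and abs(ce[i][1]-157)<15 and s[i,4]>100][0],:4]
print(cv2.resize(f[130:185,300:365],None,fx=1,fy=1).shape)
cv2.imwrite('pics/wc.png',cv2.resize(f[110:185,290:375,::-1],None,fx=8,fy=8,interpolation=2))
# model fit: project cap-top circle & body
for xy in [(.5062,.3732),(.5025,.3757),(.5045,.3745)]:
    out=[]
    for z,r in [(.116,.0145),(.092,.0145),(.08,.023),(.016,.023)]:
        P=np.array([proj(c,(xy[0]+r*np.cos(a),xy[1]+r*np.sin(a),z),True) for a in np.linspace(0,6.28,40)])
        out.append((P.min(0).round(1).tolist(),P.max(0).round(1).tolist()))
    print(xy,out)
g=(hsv[...,0]>50)&(hsv[...,0]<80)&(hsv[...,1]>80)
n,l,s,ce=cv2.connectedComponentsWithStats(g.astype('uint8'))
for i in range(1,n):
    if s[i,4]>100: print('g',s[i],ce[i])
E
```

```text
[ 326    0   55   79 3430] [352.56268222  37.13994169]
[ 547    0   33   69 1743] [563.53930006  34.11703959]
[494  20  23  53 919] [505.23721436  47.77149075]
[445 127  32  28 609] [462.79967159 140.77996716]
[318 140  30  33 768] [332.73828125 155.74869792]
[155 150  31  30 676] [169.48964497 163.66420118]
(55, 65, 3)
(0.5062, 0.3732) [([317.1, 147.2], [349.6, 179.1]), ([317.2, 143.7], [347.2, 173.2]), ([308.8, 133.6], [354.5, 178.7]), ([310.4, 128.4], [348.5, 166.0])]
(0.5025, 0.3757) [([312.6, 144.9], [345.3, 176.9]), ([313.1, 141.6], [343.2, 171.1]), ([304.8, 131.6], [350.7, 176.7]), ([307.1, 126.7], [345.3, 164.4])]
(0.5045, 0.3745) [([315.0, 146.0], [347.6, 178.0]), ([315.3, 142.5], [345.3, 172.1]), ([306.9, 132.5], [352.7, 177.6]), ([308.9, 127.5], [347.0, 165.2])]
g [310 128  43  41 542] [328.64206642 140.93173432]
g [310 228  38  34 715] [327.8        241.20699301]
g [496 273  35  26 304] [510.69736842 284.34539474]
g [313 303  33  31 670] [328.57910448 315.60895522]
g [ 541  321   75   79 2011] [574.49328692 359.24067628]
g [ 36 377  15  18 149] [ 41.71812081 386.06711409]
```

View pics/wc.png

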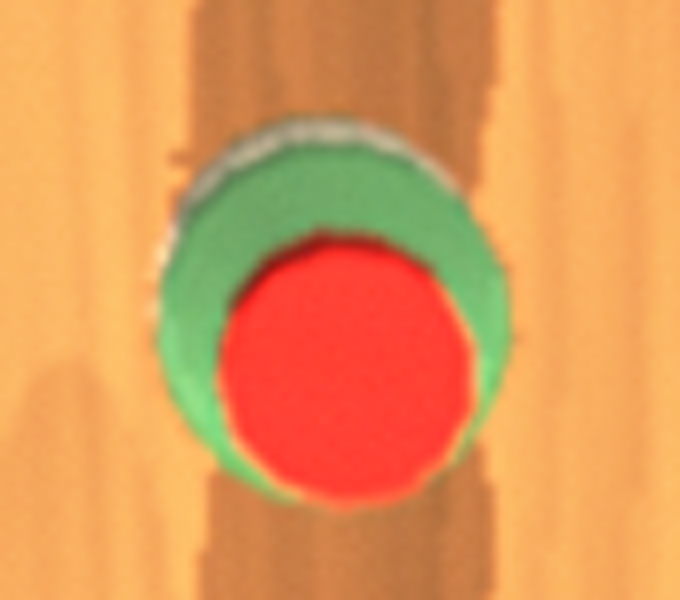

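>>> drive_tool --deltas '[[[0.008,0.015,-0.03],0.038],[[0.008,0.015,-0.03],0],[[0,0,-0.03],0],[[0,0,0],0]]'

```text
time_s: 2.65
eef_pos: [0.5054, 0.3814, 0.1492]
eef_rot: [-0.0, 0.733, 0.681, 0.001]
wrist_force: [-0.8, 0.7, -0.8]
opening: 1.004
```

```bash
python3 - <<'E'
from h import *
print(get_obs()['eef_pos'].round(4),get_obs()['eef_rot'].round(4))
c=snap('wrist','w2'); f=c['frame']; hsv=cv2.cvtColor(f,cv2.COLOR_RGB2HSV)
m=((hsv[...,0]<6)|(hsv[...,0]>174))&(hsv[...,1]>190)&(hsv[...,2]>150)
n,l,s,ce=cv2.connectedComponentsWithStats(m.astype('uint8'))
for i in range(1,n):
    if s[i,4]>100: print(s[i],ce[i])
for xy in [(.506,.374),(.506,.377),(.506,.38)]:
    out=[]
    for z,r in [(.116,.0145),(.092,.0145),(.08,.023),(.016,.023)]:
        P=np.array([proj(c,(xy[0]+r*np.cos(a),xy[1]+r*np.sin(a),z),True) for a in np.linspace(0,6.28,40)])
        out.append((P.min(0).round(1).tolist(),P.max(0).round(1).tolist()))
    print(xy,out)
p=get_obs()['eef_pos']; print(proj(c,p,True))
E
```

```text
[0.5054 0.3814 0.1492] [-3.000e-04  7.327e-01  6.806e-01  5.000e-04]
[ 332    0   76  131 8927] [370.27355215  64.82883387]
[322  36  12  82 566] [327.60070671  76.8869258 ]
[472 191  42  40 968] [496.42252066 212.35330579]
[  97  201   39   41 1029] [114.50437318 220.92031098]
[ 299  208   45   51 1658] [321.82328106 235.39264174]
(0.506, 0.374) [([297.6, 226.0], [343.4, 266.9]), ([299.8, 212.6], [341.0, 250.2]), ([289.3, 195.6], [351.3, 252.9]), ([295.5, 175.1], [344.6, 221.9])]
(0.506, 0.377) [([297.2, 221.5], [343.2, 262.9]), ([299.4, 208.4], [340.8, 246.5]), ([288.9, 191.6], [351.2, 249.4]), ([295.1, 171.9], [344.4, 219.0])]
(0.506, 0.38) [([296.7, 216.9], [343.0, 258.9]), ([299.0, 204.3], [340.5, 242.7]), ([288.4, 187.5], [351.0, 245.9]), ([294.8, 168.7], [344.2, 216.0])]
(np.float64(321.2693799653214), np.float64(264.12170912827025))
```

View pics/w2.png

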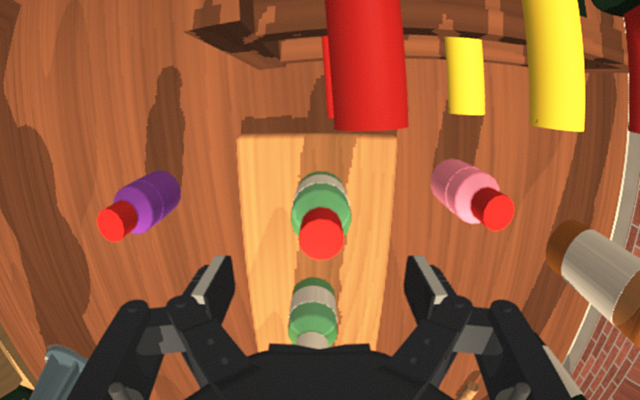

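The wrist view shows the red cap at (321,236) between the fingers (232 and 406). The red bottle neck in the rack at (370,130) is close to where the hand will come down, so I triangulate its end first.

```bash
python3 - <<'E'
from h import *
def tri(obs):
    A=np.zeros((3,3));b=np.zeros(3)
    for c,u,v,fi in obs:
        d=ray(c,u,v,fi);d/=np.linalg.norm(d);P=np.eye(3)-np.outer(d,d);A+=P;b+=P@c['eye']
    return np.linalg.solve(A,b)
w1,w2,t=ld('w1'),ld('w2'),ld('top0')
print(tri([(w1,359,64,True),(w2,372,130,True)]))
print(tri([(w1,432,72,True),(w2,466,114,True)]))
print(tri([(w1,333,173,True),(w2,321,258.5,True)]))
for p in [(132,174),(154,181)]: print([onz(t,*p,z).round(3) for z in (.05,.1,.15,.2)])
E
```

```text
[0.52938313 0.45096889 0.1799001 ]
[0.6187811  0.45097463 0.07764237]
[0.50526063 0.36343149 0.11162999]
[array([0.549, 0.503, 0.05 ]), array([0.541, 0.482, 0.1  ]), array([0.533, 0.461, 0.15 ]), array([0.525, 0.44 , 0.2  ])]
[array([0.532, 0.455, 0.05 ]), array([0.525, 0.436, 0.1  ]), array([0.518, 0.417, 0.15 ]), array([0.511, 0.398, 0.2  ])]
```

The rack's neck ends at about (0.53, 0.45, 0.18), where the camera side of the hand would come down. I'll turn the hand half round so the camera is over the board side instead.

>>> drive_tool --deltas '[[[0,0,0],0.145],[[0,0,0],0.145],[[0,0,0],0.145],[[0,0,0],0.145],[[0,0,0],0.145],[[0,0,0],0.145],[[0,0,0],0.145],[[0,0,0],0.145],[[0,0,0],0.145],[[0,0,0],0.145]]'

```text
time_s: 3.7
eef_pos: [0.5168, 0.3802, 0.1786]
eef_rot: [0.005, 0.074, 0.997, 0.014]
wrist_force: [0.7, 0.8, 0.2]
opening: 1.004
```

>>> drive_tool --deltas '[[[0,0,0],0.145],[[0,0,0],0.145],[[0,0,0],0.145],[[0,0,0],0.145],[[0,0,0],0.145],[[0,0,0],0.145],[[0,0,0],0.145],[[0,0,0],0.145],[[0,0,0],0.145],[[0,0,0],0.145]]'

```text
time_s: 4.7
eef_pos: [0.527, 0.3774, 0.2092]
eef_rot: [0.009, -0.626, 0.78, 0.02]
wrist_force: [0.3, -0.5, 0.7]
opening: 1.0
```

```bash
python3 - <<'E'
from h import *
o=get_obs();print(o['eef_pos'].round(4),o['eef_rot'].round(4),o['q'].round(2))
c=snap('wrist','w3'); f=c['frame']; hsv=cv2.cvtColor(f,cv2.COLOR_RGB2HSV)
m=((hsv[...,0]<6)|(hsv[...,0]>174))&(hsv[...,1]>190)&(hsv[...,2]>150)
n,l,s,ce=cv2.connectedComponentsWithStats(m.astype('uint8'))
for i in range(1,n):
    if s[i,4]>100: print(s[i],ce[i])
for xy in [(.506,.374),(.506,.377),(.506,.38)]:
    out=[]
    for z,r in [(.116,.0145),(.092,.0145),(.08,.023)]:
        P=np.array([proj(c,(xy[0]+r*np.cos(a),xy[1]+r*np.sin(a),z),True) for a in np.linspace(0,6.28,40)])
        out.append((P.min(0).round(1).tolist(),P.max(0).round(1).tolist()))
    print(xy,out)
E
```

```text
[0.527  0.3774 0.2092] [ 0.0093 -0.6255  0.7799  0.0198] [ 0.42  0.35  1.45  0.04  1.34 -2.52]
[491 145  33  32 723] [508.16320885 159.81466113]
[ 325  170   35   40 1096] [341.06021898 189.52372263]
[183 198  34  36 839] [199.1215733  215.38140644]
[ 316  245   45  103 3036] [336.49538867 298.98386034]
[164 272  24  26 426] [175.71361502 284.08450704]
[154 361  34  39 729] [169.27297668 383.86694102]
(0.506, 0.374) [([323.2, 169.3], [359.7, 204.1]), ([322.3, 162.2], [355.7, 194.4]), ([312.5, 149.7], [363.2, 198.8])]
(0.506, 0.377) [([324.0, 172.9], [360.3, 207.5]), ([323.1, 165.5], [356.3, 197.5]), ([313.2, 153.0], [363.7, 201.7])]
(0.506, 0.38) [([324.8, 176.5], [360.9, 210.8]), ([323.8, 168.9], [356.9, 200.6]), ([314.0, 156.2], [364.3, 204.7])]
```

View pics/w3.png

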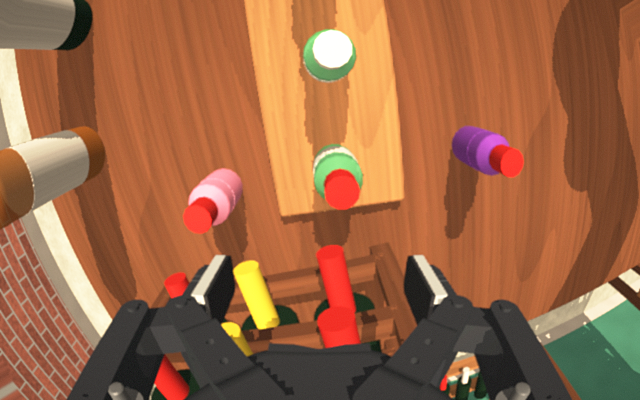

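Red cap at (341,190) and white at (333,48), with the board toward -y. The fast turns raised the hand 60 mm and tilted it 2.5°. I test whether slower turns avoid that.

>>> drive_tool --deltas '[[[0,0,0],-0.07],[[0,0,0],-0.07],[[0,0,0],-0.07],[[0,0,0],-0.07]]'

```text
time_s: 5.15
eef_pos: [0.5306, 0.3763, 0.2193]
eef_rot: [0.018, -0.504, 0.864, 0.017]
wrist_force: [0.3, -0.1, 0.1]
opening: 0.999
```

```bash
python3 - <<'E'
from h import *
o=get_obs();print(o['eef_pos'].round(4),o['eef_rot'].round(4),o['q'].round(3))
q=o['eef_rot'];print(R.from_quat(q[[1,2,3,0]]).as_matrix().round(4))
E
```

```text
[0.5306 0.3763 0.2193] [ 0.0178 -0.5037  0.8636  0.0166] [ 0.416  0.329  1.45   0.038  1.33  -2.219]
[[-0.492  -0.8705  0.0141]
 [-0.8693  0.4921  0.0467]
 [-0.0476  0.0107 -0.9988]]
```

>>> drive_tool --deltas '[[[0,0,0],0],[[0,0,0],0],[[0,0,0],0],[[0,0,0],0]]'

```text
time_s: 5.55
eef_pos: [0.5321, 0.3758, 0.2247]
eef_rot: [0.021, -0.502, 0.864, 0.016]
wrist_force: [0.3, -0.0, -0.4]
opening: 1.0
```

```bash
python3 - <<'E'
from h import *
o=get_obs();print(o['eef_pos'].round(4),o['eef_rot'].round(4),o['q'].round(3))
q=o['eef_rot'];print(R.from_quat(q[[1,2,3,0]]).as_matrix().round(4))
E
```

```text
[0.5321 0.3758 0.2247] [ 0.0212 -0.502   0.8645  0.0162] [ 0.415  0.323  1.448  0.038  1.333 -2.217]
[[-0.4951 -0.8686  0.0203]
 [-0.8672  0.4955  0.0492]
 [-0.0528  0.0067 -0.9986]]
```

>>> drive_tool --deltas '[[[0,0,0],0],[[0,0,0],0]]'

```text
time_s: 5.75
eef_pos: [0.5322, 0.3758, 0.2248]
eef_rot: [0.021, -0.502, 0.864, 0.016]
wrist_force: [-0.3, 0.6, 0.3]
opening: 1.002
```

```bash
python3 - <<'E'
from h import *
for i in range(3):
    o=get_obs();print(o['time_s'],o['eef_pos'].round(4),o['q'].round(4),o['dq'].round(3),o['joint_efforts'].round(2)); camera('top')
E
```

```text
5.75 [0.5322 0.3758 0.2248] [ 0.4146  0.3225  1.4479  0.038   1.333  -2.217 ] [-0.001  0.001 -0.001 -0.001  0.001 -0.003] [-2.000e-02 -5.214e+01 -3.566e+01  1.700e-01 -1.800e-01 -0.000e+00]
5.8 [0.5322 0.3758 0.2247] [ 0.4146  0.3225  1.4479  0.0379  1.333  -2.2169] [ 0.     0.001 -0.002 -0.001  0.    -0.   ] [-1.000e-02 -5.206e+01 -3.559e+01  1.700e-01 -1.800e-01 -0.000e+00]
5.85 [0.5321 0.3758 0.2247] [ 0.4147  0.3226  1.4479  0.038   1.3329 -2.2169] [ 0.001  0.001  0.001  0.001 -0.003  0.001] [-1.000e-02 -5.211e+01 -3.564e+01  1.700e-01 -1.800e-01 -0.000e+00]
```

>>> drive_tool --deltas '[[[0,0,0],0],[[0,0,0],0]]'

```text
time_s: 6.1
eef_pos: [0.532, 0.3758, 0.2243]
eef_rot: [0.021, -0.502, 0.864, 0.016]
wrist_force: [0.1, -0.4, 0.1]
opening: 1.002
```

```bash
python3 - <<'E'
from h import *
for i in range(1):
    o=get_obs();print(o['time_s'],o['eef_pos'].round(4),o['q'].round(4),o['dq'].round(3),o['joint_efforts'].round(2))
q=o['eef_rot'];print(R.from_quat(q[[1,2,3,0]]).as_matrix().round(4))
E
```

```text
6.1 [0.532  0.3758 0.2243] [ 0.4148  0.323   1.4481  0.0379  1.3329 -2.2169] [-0.     0.003  0.    -0.001  0.    -0.002] [ -0.   -52.05 -35.59   0.17  -0.18  -0.  ]
[[-0.4948 -0.8688  0.0197]
 [-0.8675  0.4951  0.0489]
 [-0.0522  0.0072 -0.9986]]
```

>>> drive_tool --deltas '[[[0,0,0],-0.1],[[0,0,0],-0.1],[[0,0,0],-0.1],[[0,0,0],-0.1],[[0,0,0],-0.1]]'

```text
time_s: 6.6
eef_pos: [0.5319, 0.3756, 0.2238]
eef_rot: [0.024, -0.264, 0.964, 0.01]
wrist_force: [-0.8, -0.9, 0.2]
opening: 0.997
```

```bash
cat >> h.py <<'E'
def st():
    o=get_obs();q=o['eef_rot'];M=R.from_quat(q[[1,2,3,0]]).as_matrix()
    print(round(o['time_s'],2),o['eef_pos'].round(4),'q',o['q'].round(3),'z',M[:2,2].round(4),'jaw',np.degrees(np.arctan2(M[1,1],M[0,1])).round(2),'F',o['wrist_force'].round(1),'T',o['torque'].round(3),'op',round(o['opening'],3))
    return o
E
python3 -c "from h import *;st()"
```

```text
6.6 [0.5319 0.3756 0.2238] q [ 0.426  0.318  1.456  0.013  1.318 -1.682] z [0.0405 0.0327] jaw 120.63 F [-0.8 -0.9  0.2] T [ 0.024  0.031 -0.07 ] op 0.997
```

>>> drive_tool --deltas '[[[0,0,0],0],[[0,0,0],0],[[0,0,0],0]]'

```text
time_s: 6.9
eef_pos: [0.5318, 0.3758, 0.2236]
eef_rot: [0.024, -0.266, 0.964, 0.01]
wrist_force: [-0.2, 0.6, -0.1]
opening: 1.001
```

```bash
python3 -c "from h import *;st()"
```

```text
6.9 [0.5318 0.3758 0.2236] q [ 0.427  0.318  1.456  0.014  1.318 -1.685] z [0.0401 0.0327] jaw 120.85 F [-0.2  0.6 -0.1] T [-0.024  0.017 -0.006] op 1.001
```

>>> drive_tool --deltas '[[[-0.004,0,-0.02],0],[[-0.004,0,-0.02],0],[[-0.004,0,-0.02],0]]'

```text
time_s: 7.2
eef_pos: [0.5226, 0.3768, 0.1667]
eef_rot: [0.028, -0.268, 0.963, 0.011]
wrist_force: [-0.4, -1.0, -0.1]
opening: 0.996
```

```bash
python3 -c "from h import *;st()"
```

```text
7.2 [0.5226 0.3768 0.1667] q [ 0.434  0.351  1.533  0.014  1.198 -1.684] z [0.0483 0.0367] jaw 121.13 F [-0.4 -1.  -0.1] T [-0.     0.04   0.019] op 0.996
```

>>> drive_tool --deltas '[[[0,0,0],0],[[0,0,0],0],[[0,0,0],0]]'

```text
time_s: 7.5
eef_pos: [0.5211, 0.376, 0.1646]
eef_rot: [0.026, -0.27, 0.963, 0.011]
wrist_force: [-0.4, 0.9, 0.1]
opening: 1.001
```

```bash
python3 -c "from h import *;st()"
```

```text
7.5 [0.5211 0.376  0.1646] q [ 0.434  0.353  1.535  0.014  1.2   -1.687] z [0.0437 0.0346] jaw 121.29 F [-0.4  0.9  0.1] T [-0.007  0.012 -0.037] op 1.001
```

```bash
python3 - <<'E'
from h import *
snap('side','s4');snap('top','t4');snap('wrist','w4')
a=cv2.imread('pics/s4.png')[:,:420];b=cv2.imread('pics/t4.png')[:,:380];cv2.imwrite('pics/st4.png',np.hstack([a,b]))
E
```

```text
(no output)
```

View pics/st4.png

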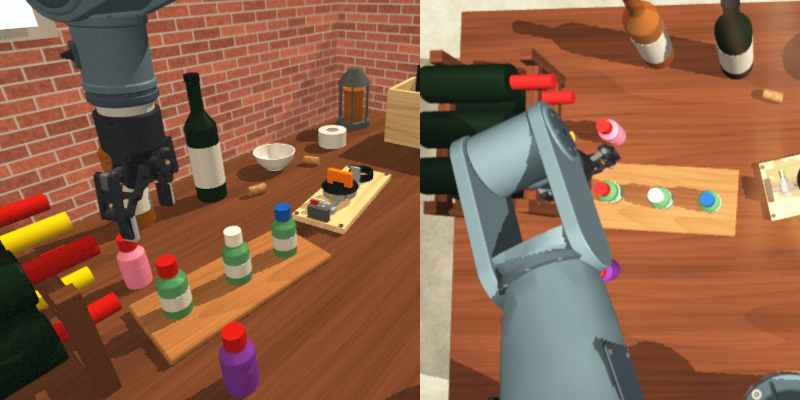

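View pics/w4.png

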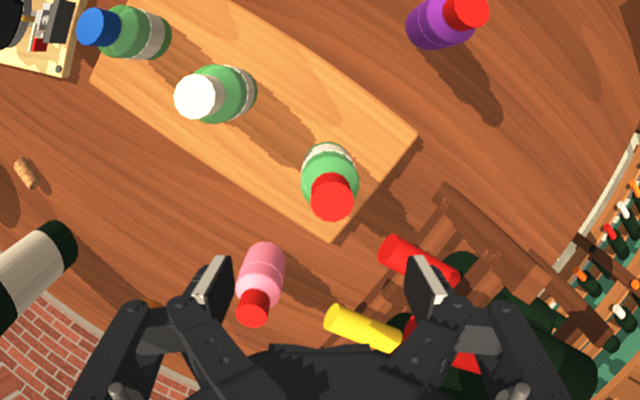

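>>> drive_tool --deltas '[[[-0.007,0.002,0],0.1],[[-0.007,0.002,0],0.1],[[0,0,0],0.1],[[0,0,0],0.1],[[0,0,0],0.1]]'

```text
time_s: 8.15
eef_pos: [0.5094, 0.3814, 0.1697]
eef_rot: [0.026, -0.507, 0.861, 0.018]
wrist_force: [0.2, 0.5, 0.3]
opening: 0.999
```

```bash
python3 -c "from h import *;st()"
```

```text
8.15 [0.5094 0.3814 0.1697] q [ 0.436  0.334  1.549  0.043  1.21  -2.214] z [0.0272 0.0572] jaw 151.0 F [0.2 0.5 0.3] T [-0.017  0.069  0.045] op 0.999
```

>>> drive_tool --deltas '[[[0,0,0],0],[[0,0,0],0]]'

```text
time_s: 8.35
eef_pos: [0.5103, 0.3816, 0.1711]
eef_rot: [0.027, -0.507, 0.862, 0.018]
wrist_force: [0.0, -0.1, -0.7]
opening: 0.998
```

```bash
python3 - <<'E'
from h import *
st()
c=snap('wrist','w5'); f=c['frame']; hsv=cv2.cvtColor(f,cv2.COLOR_RGB2HSV)
m=((hsv[...,0]<6)|(hsv[...,0]>174))&(hsv[...,1]>190)&(hsv[...,2]>150)
n,l,s,ce=cv2.connectedComponentsWithStats(m.astype('uint8'))
for i in range(1,n):
    if s[i,4]>100: print(s[i],ce[i])
for xy in [(.506,.374),(.506,.377),(.506,.38),(.509,.377)]:
    out=[]
    for z,r in [(.116,.0145),(.092,.0145),(.08,.023)]:
        P=np.array([proj(c,(xy[0]+r*np.cos(a),xy[1]+r*np.sin(a),z),True) for a in np.linspace(0,6.28,40)])
        out.append((P.min(0).round(1).tolist(),P.max(0).round(1).tolist()))
    print(xy,out)
E
```

```text
8.35 [0.5103 0.3816 0.1711] q [ 0.436  0.333  1.547  0.043  1.21  -2.212] z [0.0294 0.0581] jaw 150.9 F [ 0.  -0.1 -0.7] T [-0.012 -0.024 -0.028] op 0.998
[ 491   94   42   38 1085] [513.71705069 110.34193548]
[ 301  179   41   49 1577] [320.8807863 202.8642993]
[172 244  34  39 838] [187.74105012 262.24821002]
[ 323  257   62   76 2283] [353.87341218 294.09767849]
[334 336  30  10 193] [348.58031088 340.26943005]
[154 388  19  12 160] [164.7875 394.75  ]
(0.506, 0.374) [([296.2, 181.0], [339.4, 221.2]), ([298.3, 170.7], [337.4, 207.5]), ([288.4, 155.5], [347.3, 211.4])]
(0.506, 0.377) [([298.5, 184.8], [341.5, 224.6]), ([300.4, 174.2], [339.2, 210.7]), ([290.4, 158.9], [349.1, 214.3])]
(0.506, 0.38) [([300.7, 188.6], [343.5, 228.0]), ([302.4, 177.6], [341.1, 213.8]), ([292.3, 162.2], [350.8, 217.3])]
(0.509, 0.377) [([294.7, 186.9], [337.6, 226.5]), ([296.9, 176.1], [335.7, 212.4]), ([287.1, 160.7], [345.7, 216.0])]
```

View pics/w5.png

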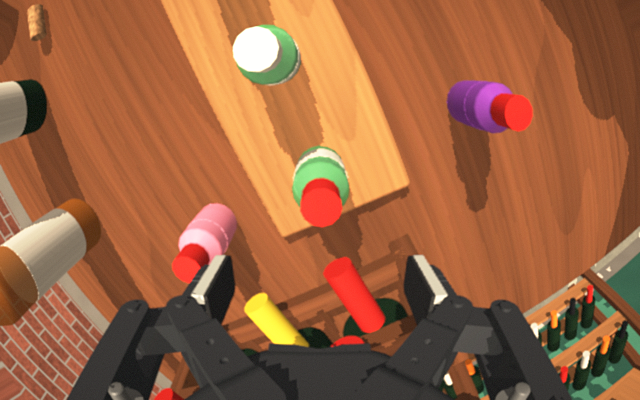

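Red cap at (321,203) gives the bottle at (0.5065, 0.3795), agreeing with the earlier wrist views. Next, an idle check for drift.

>>> drive_tool --deltas '[[[0,0,0],0]]'

```text
time_s: 8.5
eef_pos: [0.5104, 0.3817, 0.1714]
eef_rot: [0.028, -0.506, 0.862, 0.018]
wrist_force: [0.1, 0.4, 0.4]
opening: 1.002
```

```bash
python3 -c "
from h import *
o=st();print(o['joint_efforts'].round(2),o['dq'].round(3))"
```

```text
8.5 [0.5104 0.3817 0.1714] q [ 0.436  0.333  1.547  0.043  1.21  -2.211] z [0.0299 0.0582] jaw 150.83 F [0.1 0.4 0.4] T [-0.069  0.028 -0.024] op 1.002
[-3.000e-02 -5.103e+01 -3.410e+01  1.800e-01 -2.500e-01 -4.000e-02] [ 0.    -0.006 -0.005 -0.003 -0.     0.017]
```

>>> drive_tool --deltas '[[[0,0,0],-0.1],[[0,0,0],-0.1],[[0,0,0],-0.1]]'

```text
time_s: 8.8
eef_pos: [0.5107, 0.3816, 0.1716]
eef_rot: [0.03, -0.365, 0.93, 0.013]
wrist_force: [-1.1, -0.3, -0.3]
opening: 0.997
```

```bash
python3 -c "
from h import *
o=st();print(o['joint_efforts'].round(2),o['dq'].round(3))"
```

```text
8.8 [0.5107 0.3816 0.1716] q [ 0.445  0.329  1.552  0.023  1.199 -1.881] z [0.0468 0.0464] jaw 132.84 F [-1.1 -0.3 -0.3] T [ 0.047  0.036 -0.011] op 0.997
[ -0.2  -50.68 -34.04   0.19  -0.26  -1.5 ] [ 0.032 -0.008  0.011 -0.072 -0.029  1.105]
```

>>> drive_tool --deltas '[[[0,0,0],0]]'

```text
time_s: 8.9
eef_pos: [0.5106, 0.3817, 0.1716]
eef_rot: [0.03, -0.364, 0.931, 0.013]
wrist_force: [0.7, 0.1, -0.5]
opening: 1.004
```

```bash
python3 -c "
from h import *
o=st();print(o['joint_efforts'].round(2),o['dq'].round(3))"
```

```text
8.9 [0.5106 0.3817 0.1716] q [ 0.445  0.329  1.552  0.023  1.199 -1.879] z [0.0468 0.0463] jaw 132.73 F [ 0.7  0.1 -0.5] T [-0.014  0.024 -0.047] op 1.004
[ 1.000e-02 -5.074e+01 -3.400e+01  4.000e-02 -3.200e-01  1.020e+00] [-0.003 -0.001 -0.001  0.002  0.002 -0.053]
```

>>> drive_tool --deltas '[[[-0.0015,-0.0005,-0.02],0],[[-0.0015,-0.0005,-0.02],0],[[0,0,-0.02],0],[[0,0,0],0]]'

```text
time_s: 9.3
eef_pos: [0.5082, 0.3812, 0.1115]
eef_rot: [0.032, -0.368, 0.929, 0.013]
wrist_force: [-0.8, -0.4, -0.3]
opening: 1.0
```

```bash
python3 - <<'E'
from h import *
st()
c=snap('wrist','w6'); f=c['frame']; hsv=cv2.cvtColor(f,cv2.COLOR_RGB2HSV)
snap('side','s6')
E
```

```text
9.3 [0.5082 0.3812 0.1115] q [ 0.446  0.393  1.6    0.025  1.084 -1.89 ] z [0.0495 0.048 ] jaw 133.21 F [-0.8 -0.4 -0.3] T [-0.023  0.003 -0.009] op 1.0
```

View pics/w6.png

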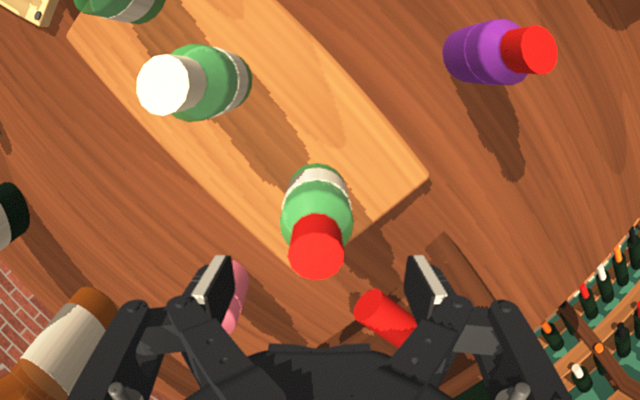

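View pics/s6.png

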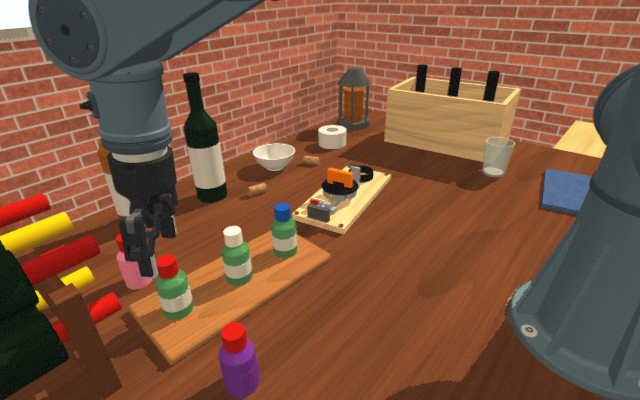

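```bash
python3 - <<'E'
from h import *
c=ld('w6');s=ld('s6')
for n,p in dict(tcp=(.5082,.3812,.1115),g=(.5073,.3803,.1305),captop=(.5065,.3795,.116),capbase=(.5065,.3795,.092)).items(): print(n,proj(c,p,True),proj(s,p))
for nm,cc,fi in (('w',c,True),('s',s,False)):
  for xy in [(.5065,.3795),(.506,.374)]:
    for z,r in [(.116,.0145),(.08,.023)]:
        P=np.array([proj(cc,(xy[0]+r*np.cos(a),xy[1]+r*np.sin(a),z),fi) for a in np.linspace(0,6.28,40)])
        print(nm,xy,z,P.min(0).round(1),P.max(0).round(1))
cv2.imwrite('pics/s6c.png',cv2.resize(s['frame'][200:330,90:220,::-1],None,fx=4.5,fy=4.5,interpolation=2))
E
```

```text
tcp (np.float64(316.65565924369525), np.float64(257.3513178411331)) (np.float64(161.85357065247376), np.float64(262.9744492774813))
g (np.float64(316.35470416811285), np.float64(276.79198420916384)) (np.float64(159.8113681792175), np.float64(252.59936716125424))
captop (np.float64(316.44435516680176), np.float64(258.12142019918235)) (np.float64(162.8386284783946), np.float64(260.4546110352336))
capbase (np.float64(316.68805274397084), np.float64(235.5339286565814)) (np.float64(166.40466387657116), np.float64(273.09790879245793))
w (0.5065, 0.3795) 0.116 [287.8 232.8] [345.2 281. ]
w (0.5065, 0.3795) 0.08 [279.1 190.5] [354.5 258. ]
w (0.506, 0.374) 0.116 [280.1 225.2] [338.1 274.7]
w (0.506, 0.374) 0.08 [272.8 183.8] [348.8 252.6]
s (0.5065, 0.3795) 0.116 [152.4 254.3] [173.2 266.9]
s (0.5065, 0.3795) 0.08 [152.  269.3] [183.9 289.9]
s (0.506, 0.374) 0.116 [156.  252.7] [176.7 265.1]
s (0.506, 0.374) 0.08 [155.6 267.6] [187.2 288. ]
```

View pics/s6c.png

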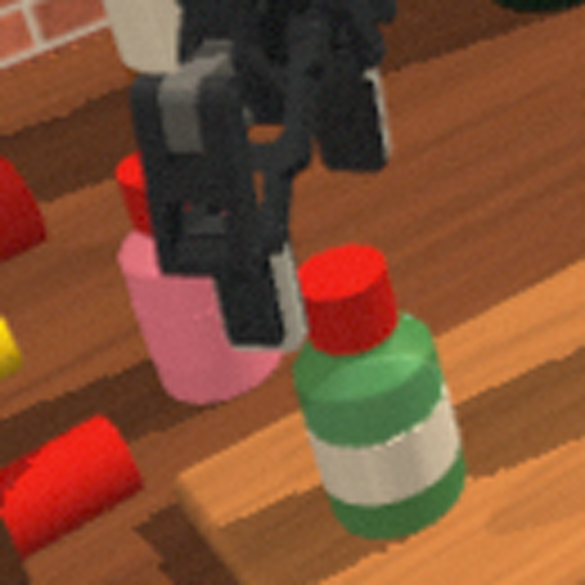

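The side view's finger tips and the cap at (167,260) disagree with the wrist estimate by about 4 mm. I go down part way and check again before closing.

>>> drive_tool --deltas '[[[-0.0005,-0.001,-0.015],0],[[0,0,-0.015],0],[[0,0,0],0]]'

```text
time_s: 9.7
eef_pos: [0.5116, 0.3821, 0.0858]
eef_rot: [0.037, -0.368, 0.929, 0.014]
wrist_force: [-0.2, -0.5, -0.9]
opening: 1.002
```

```bash
python3 - <<'E'
from h import *
st()
c=snap('wrist','w7'); s=snap('side','s7')
for nm,cc,fi in (('w',c,True),('s',s,False)):
  for xy in [(.5065,.3795),(.506,.375)]:
    for z,r in [(.116,.0145),(.08,.023)]:
        P=np.array([proj(cc,(xy[0]+r*np.cos(a),xy[1]+r*np.sin(a),z),fi) for a in np.linspace(0,6.28,40)])
        print(nm,xy,z,P.min(0).round(1),P.max(0).round(1))
cv2.imwrite('pics/s7c.png',np.hstack([cv2.resize(s['frame'][200:330,90:220,::-1],(400,400),interpolation=2),cv2.resize(c['frame'][180:380,220:420,::-1],(400,400),interpolation=2)]))
E
```

```text
9.7 [0.5116 0.3821 0.0858] q [ 0.445  0.427  1.612  0.026  1.027 -1.894] z [0.059  0.0527] jaw 133.24 F [-0.2 -0.5 -0.9] T [-0.036  0.025 -0.033] op 1.002
w (0.5065, 0.3795) 0.116 [286.2 256.7] [353.7 309.3]
w (0.5065, 0.3795) 0.08 [276.6 202.6] [363.2 277.5]
w (0.506, 0.375) 0.116 [278.9 249.4] [347.3 303.8]
w (0.506, 0.375) 0.08 [270.7 196.1] [358.1 272.6]
s (0.5065, 0.3795) 0.116 [152.4 254.3] [173.2 266.9]
s (0.5065, 0.3795) 0.08 [152.  269.3] [183.9 289.9]
s (0.506, 0.375) 0.116 [155.4 253. ] [176.1 265.5]
s (0.506, 0.375) 0.08 [155.  267.9] [186.7 288.4]
```

View pics/s7c.png

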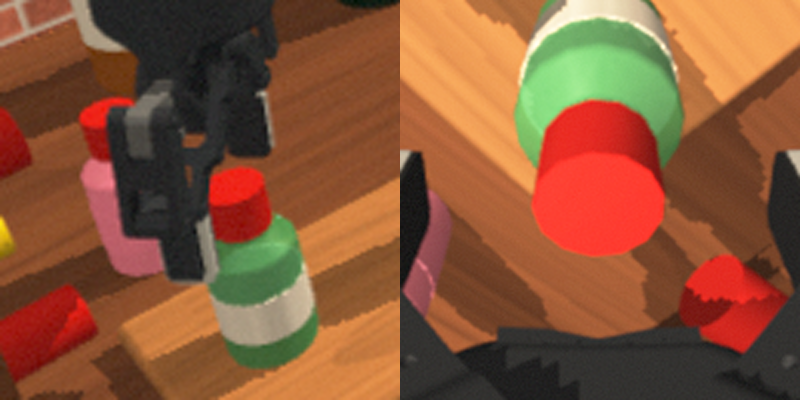

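The last move was deflected: x went +3 mm, z stopped short and the tilt grew, all with no wrist force. I look at the arm near the rack.

```bash
python3 - <<'E'
from h import *
o=st();print(o['joint_efforts'].round(2))
t=snap('top','t7');s=ld('s7')
cv2.imwrite('pics/t7c.png',cv2.resize(t['frame'][60:260,0:270,::-1],None,fx=2.9,fy=2.9,interpolation=2))
cv2.imwrite('pics/s7f.png',s['frame'][:,:320,::-1])
E
```

```text
9.8 [0.5126 0.3826 0.0876] q [ 0.445  0.425  1.61   0.026  1.028 -1.893] z [0.061  0.0537] jaw 133.23 F [ 0.4 -0.5  1.5] T [ 0.026 -0.028  0.   ] op 0.997
[-1.000e-02 -5.166e+01 -3.042e+01  9.000e-02 -3.900e-01 -1.000e-02]
```

View pics/t7c.png

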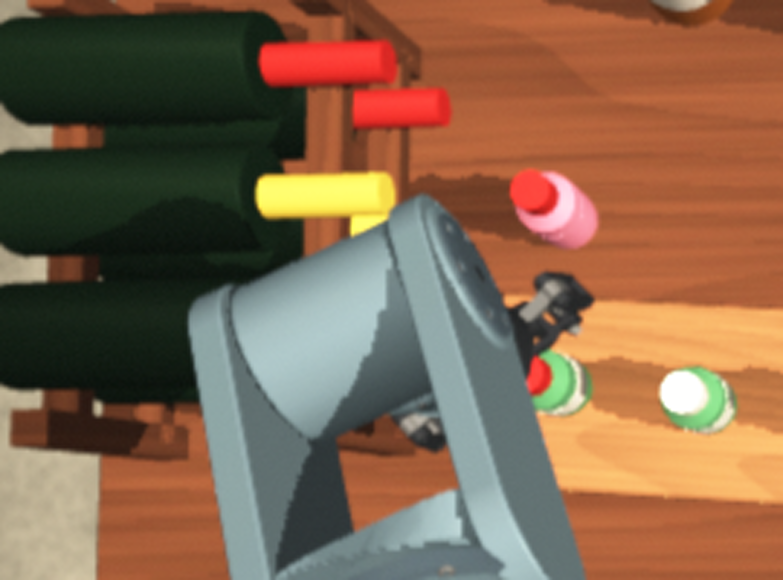

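View pics/s7f.png

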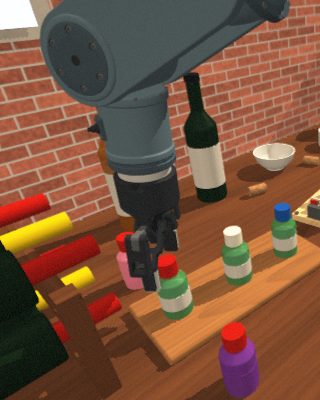

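The arm's fork just brushes the rack's top bottles (a light upward push, no wrist force). A cap grip needs only TCP z ≈ 0.087, about where I am now, so I take the cap. I move 5 mm back over the bottle.

>>> drive_tool --deltas '[[[-0.0045,-0.003,0],0],[[0,0,0],0]]'

```text
time_s: 10.05
eef_pos: [0.5087, 0.3799, 0.0891]
eef_rot: [0.039, -0.368, 0.929, 0.014]
wrist_force: [0.7, -0.1, -0.3]
opening: 1.002
```

```bash
python3 - <<'E'
from h import *
o=st();print(o['joint_efforts'].round(2))
c=snap('wrist','w8'); st()
p=o['eef_pos'];q=o['eef_rot'];M=R.from_quat(q[[1,2,3,0]]).as_matrix();print('g',p-.019*M[:,2])
for xy in [(.5065,.379),(.506,.375)]:
    for z,r in [(.116,.0145),(.08,.023)]:
        P=np.array([proj(c,(xy[0]+r*np.cos(a),xy[1]+r*np.sin(a),z),True) for a in np.linspace(0,6.28,40)])
        print(xy,z,P.min(0).round(1),P.max(0).round(1))
cv2.imwrite('pics/w8c.png',cv2.resize(c['frame'][180:380,200:440,::-1],(720,600),interpolation=2))
E
```

```text
10.05 [0.5087 0.3799 0.0891] q [ 0.443  0.413  1.625  0.026  1.024 -1.895] z [0.0631 0.0547] jaw 133.24 F [ 0.7 -0.1 -0.3] T [ 0.     0.004 -0.017] op 1.002
[-8.000e-02 -5.197e+01 -3.121e+01  9.000e-02 -4.300e-01 -1.000e-02]
10.1 [0.5091 0.3801 0.0894] q [ 0.443  0.413  1.624  0.026  1.023 -1.895] z [0.0639 0.0551] jaw 133.24 F [-0.1  0.   0.7] T [-0.052  0.004 -0.022] op 1.002
g [0.50747892 0.37885019 0.1080382 ]
(0.5065, 0.379) 0.116 [285.4 259.4] [350.7 310. ]
(0.5065, 0.379) 0.08 [276.3 206.1] [360.7 278.6]
(0.506, 0.375) 0.116 [279.2 253.2] [345.2 305.1]
(0.506, 0.375) 0.08 [271.2 200.5] [356.3 274.3]
```

View pics/w8c.png

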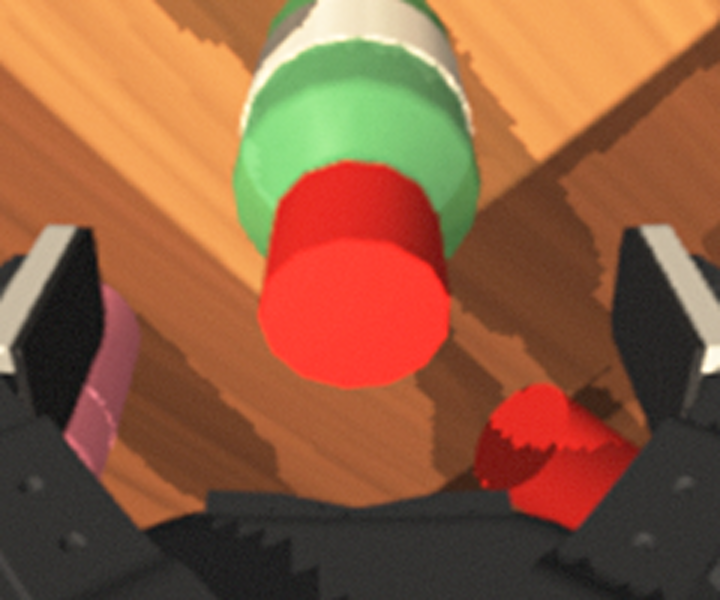

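>>> drive_tool --deltas '[[[-0.003,-0.0015,-0.006],0],[[-0.001,-0.0005,-0.003],0]]'

```text
time_s: 10.3
eef_pos: [0.5056, 0.3783, 0.081]
eef_rot: [0.041, -0.368, 0.929, 0.014]
wrist_force: [-0.0, 0.0, -0.7]
opening: 0.995
```

>>> drive_tool --deltas '[[[-0.0004,-0.0002,-0.001],0],[[-0.0004,-0.0002,-0.001],0],[[-0.0004,-0.0002,-0.001],0],[[-0.0004,-0.0002,-0.001],0],[[-0.0004,-0.0002,-0.001],0],[[-0.0004,-0.0002,-0.001],0]]' --gripper 0

```text
time_s: 10.9
eef_pos: [0.5064, 0.3768, 0.0786]
eef_rot: [0.044, -0.368, 0.929, 0.013]
wrist_force: [-2.9, -0.4, 4.2]
opening: 0.455
```

```bash
python3 - <<'E'
from h import *
o=st();print(o['joint_efforts'].round(2))
c=snap('wrist','w9'); s=snap('side','s9')
cv2.imwrite('pics/w9c.png',np.hstack([cv2.resize(s['frame'][200:330,90:220,::-1],(400,400),interpolation=2),cv2.resize(c['frame'][180:380,220:420,::-1],(400,400),interpolation=2)]))
E
```

```text
10.9 [0.5064 0.3768 0.0786] q [ 0.442  0.416  1.646  0.024  0.99  -1.896] z [0.0725 0.0562] jaw 133.25 F [-2.9 -0.4  4.2] T [-0.099  0.505 -0.019] op 0.455
[ -0.63 -48.48 -29.8   -0.07  -1.17  -0.  ]
```

View pics/w9c.png

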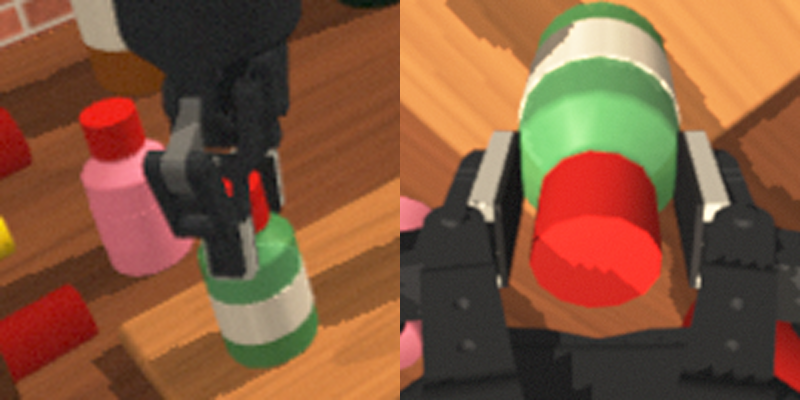

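The fingertips are on the shoulder (opening 0.455, 39 mm) beside the cap. I raise a few mm while they close.

>>> drive_tool --deltas '[[[0,0.0005,0.003],0],[[0,0.0005,0.003],0],[[0,0,0.002],0],[[0,0,0],0],[[0,0,0],0]]' --gripper 0

```text
time_s: 11.5
eef_pos: [0.5054, 0.3776, 0.0859]
eef_rot: [0.043, -0.368, 0.929, 0.013]
wrist_force: [-0.4, 0.3, -1.3]
opening: 0.46
```

```bash
python3 - <<'E'
from h import *
o=st();print(o['joint_efforts'].round(2))
c=snap('wrist','w10'); s=snap('side','s10')
cv2.imwrite('pics/w10c.png',np.hstack([cv2.resize(s['frame'][200:330,90:220,::-1],(400,400),interpolation=2),cv2.resize(c['frame'][180:380,220:420,::-1],(400,400),interpolation=2)]))
E
```

```text
11.5 [0.5054 0.3776 0.0859] q [ 0.444  0.406  1.643  0.023  1.006 -1.894] z [0.0706 0.0553] jaw 133.26 F [-0.4  0.3 -1.3] T [-0.077  0.053  0.003] op 0.46
[ 1.000e-02 -5.237e+01 -3.161e+01  9.000e-02 -4.700e-01  0.000e+00]
```

View pics/w10c.png

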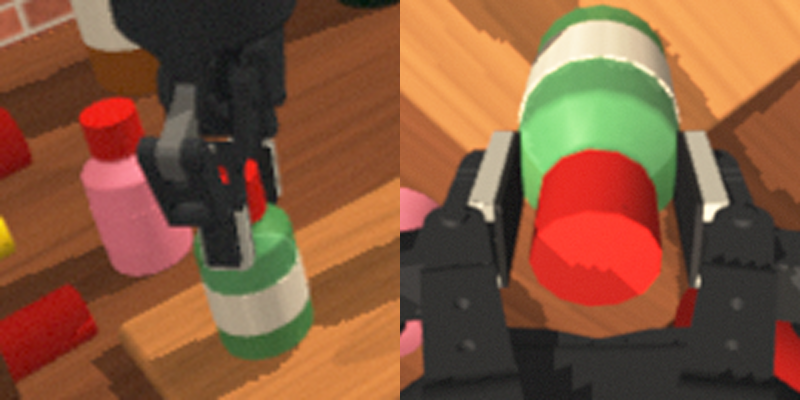

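The bottle lifted, but it's held by the fingertips on the sloping shoulder. I set it back down and re-grip on the cap proper.

>>> drive_tool --deltas '[[[0.0003,-0.0005,-0.003],0],[[0.0003,-0.0005,-0.003],0],[[0.0003,-0.0003,-0.002],0]]'

```text
time_s: 11.9
eef_pos: [0.5068, 0.3767, 0.0783]
eef_rot: [0.044, -0.368, 0.929, 0.013]
wrist_force: [-6.1, -0.2, 17.8]
opening: 0.459
```

```bash
python3 -c "
from h import *
o=st()"
```

```text
11.9 [0.5068 0.3767 0.0783] q [ 0.441  0.417  1.645  0.024  0.991 -1.898] z [0.0715 0.0564] jaw 133.26 F [-6.1 -0.2 17.8] T [0.068 0.884 0.058] op 0.459
```

>>> drive_tool --deltas '[[[0,0,0],0],[[0,0,0],0],[[-0.0003,0.0003,0.005],0],[[-0.0003,0.0003,0.005],0],[[0,0,0.002],0]]' --gripper 0.65

```text
time_s: 12.4
eef_pos: [0.5066, 0.3774, 0.0912]
eef_rot: [0.044, -0.368, 0.929, 0.013]
wrist_force: [0.5, 0.4, 0.2]
opening: 0.649
```

>>> drive_tool --deltas '[[[0,0,0],0],[[0,0,0],0],[[0,0,0],0],[[0,0,0],0]]' --gripper 0

```text
time_s: 12.8
eef_pos: [0.5073, 0.3776, 0.0924]
eef_rot: [0.045, -0.368, 0.929, 0.013]
wrist_force: [-0.5, 0.6, 0.1]
opening: 0.321
```

```bash
python3 - <<'E'
from h import *
o=st()
c=snap('wrist','w11'); s=snap('side','s11')
cv2.imwrite('pics/w11c.png',np.hstack([cv2.resize(s['frame'][200:330,90:220,::-1],(400,400),interpolation=2),cv2.resize(c['frame'][180:380,220:420,::-1],(400,400),interpolation=2)]))
E
```

```text
12.8 [0.5073 0.3776 0.0924] q [ 0.442  0.398  1.639  0.024  1.013 -1.895] z [0.074  0.0574] jaw 133.24 F [-0.5  0.6  0.1] T [ 0.025  0.077 -0.012] op 0.321
```

View pics/w11c.png

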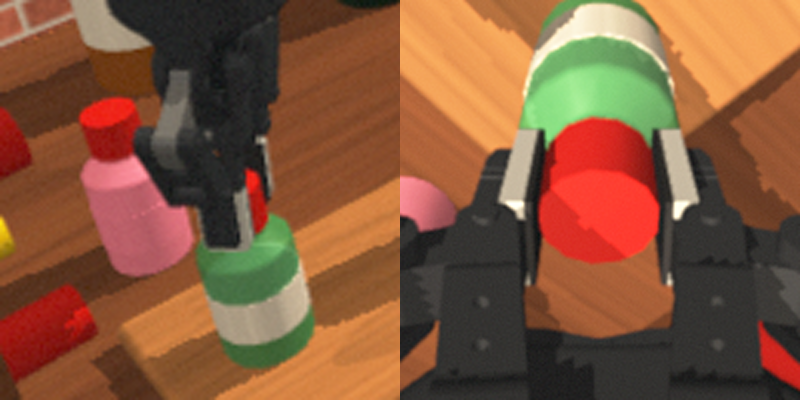

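Now gripped on the cap (opening 0.321 ≈ 29 mm). Lifting.

>>> drive_tool --deltas '[[[0,0,0],0],[[0,-0.002,0.01],0],[[0,-0.005,0.02],0],[[0,-0.005,0.02],0],[[0,-0.005,0.02],0],[[0,-0.005,0.02],0],[[0,-0.01,0.01],0],[[0,-0.01,0.01],0],[[0,-0.01,0],0],[[0,0,0],0]]'

```text
time_s: 13.9
eef_pos: [0.5029, 0.3198, 0.2043]
eef_rot: [0.04, -0.369, 0.929, 0.012]
wrist_force: [0.1, -0.9, -1.1]
opening: 0.317
```

```bash
python3 - <<'E'
from h import *
o=st();print(o['joint_efforts'].round(2))
c=snap('wrist','w12'); s=snap('side','s12')
cv2.imwrite('pics/w12c.png',np.hstack([cv2.resize(s['frame'][130:330,60:260,::-1],(400,400),interpolation=2),cv2.resize(c['frame'][180:380,220:420,::-1],(400,400),interpolation=2)]))
E
```

```text
13.9 [0.5029 0.3198 0.2043] q [ 0.353  0.195  1.649  0.028  1.219 -1.983] z [0.065  0.0523] jaw 133.29 F [ 0.1 -0.9 -1.1] T [-0.079  0.022  0.01 ] op 0.317
[ -0.16 -46.75 -36.28   0.07  -0.43  -0.16]
```

View pics/w12c.png

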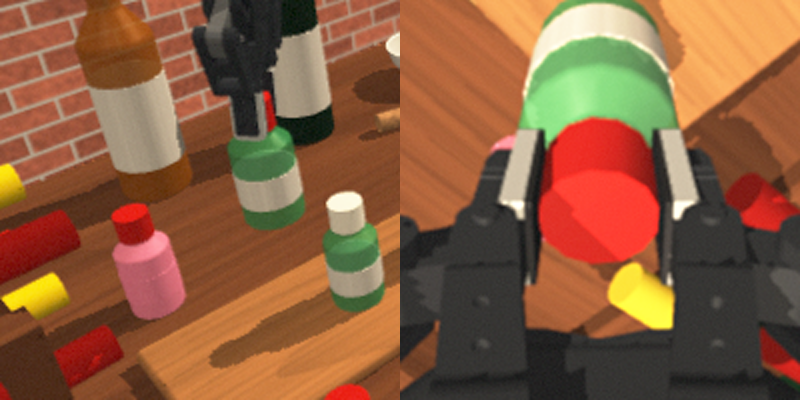

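Lifted cleanly: bottle hanging straight, white bottle undisturbed. Carrying it to the jig while turning the jaws to the jig's x.

>>> drive_tool --deltas '[[[0,0,0.02],-0.05],[[0,-0.015,0.015],-0.12],[[0.003,-0.03,0],-0.14],[[0.003,-0.035,0],-0.14],[[0.003,-0.035,0],-0.14],[[0.003,-0.035,0],-0.14],[[0.003,-0.035,0],-0.14],[[0.003,-0.035,0],-0.14],[[0.003,-0.035,0],-0.14],[[0.003,-0.035,0],-0.14]]'

```text
time_s: 15.0
eef_pos: [0.5217, 0.0273, 0.2307]
eef_rot: [0.034, 0.283, 0.959, -0.011]
wrist_force: [0.6, -0.5, -1.1]
opening: 0.319
```

```bash
python3 -c "
from h import *
o=st()"
```

```text
15.0 [0.5217 0.0273 0.2307] q [-0.157  0.023  1.782 -0.031  1.273 -1.145] z [ 0.0582 -0.0392] jaw 57.11 F [ 0.6 -0.5 -1.1] T [ 0.008 -0.018 -0.008] op 0.319
```

>>> drive_tool --deltas '[[[0.004,-0.032,0],-0.12],[[0.004,-0.032,0],-0.12],[[0.004,-0.032,0],-0.12],[[0.004,-0.032,0],-0.12],[[0.004,-0.032,0],-0.12],[[0.004,-0.032,0],-0.12],[[0.003,-0.026,0],-0.08],[[0,0,0],0]]'

```text
time_s: 15.8
eef_pos: [0.5473, -0.2006, 0.2227]
eef_rot: [0.021, 0.649, 0.76, -0.023]
wrist_force: [-0.5, -0.3, -1.7]
opening: 0.32
```

```bash
python3 - <<'E'
from h import *
st()
c=snap('wrist','w13');t=snap('top','t13');s=snap('side','s13')
cv2.imwrite('pics/t13c.png',np.hstack([cv2.resize(t['frame'][110:230,330:490,::-1],(400,300),interpolation=2),cv2.resize(s['frame'][60:260,260:460,::-1],(400,400),interpolation=2)[:300]]))
E
```

```text
15.8 [ 0.5473 -0.2006  0.2227] q [-0.526  0.19   1.615 -0.054  1.303 -0.669] z [ 0.003  -0.0619] jaw 8.98 F [-0.5 -0.3 -1.7] T [0.028 0.022 0.032] op 0.32
```

View pics/w13.png

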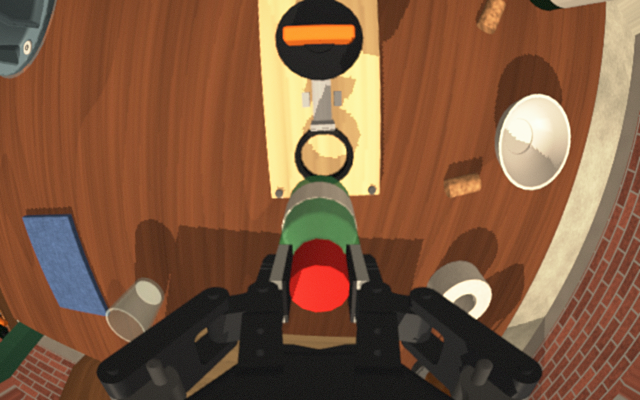

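View pics/t13c.png

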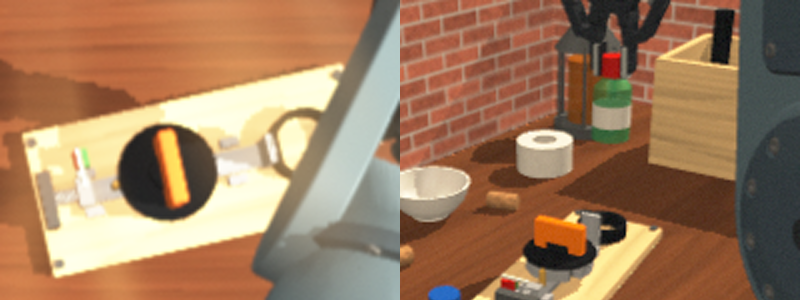

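The wrist view shows the nest ring centred near (324,155), knob at (319,38), bottle held at (320,270), and upright in the side view. I now fit the nest, knob axis and bottle positions.

```bash
cat > fit.py <<'E'
from h import *
from scipy.optimize import least_squares
def ringfit(c,z,r,mask,win,init,hole=True):
    m=np.zeros_like(mask); x0,x1,y0,y1=win; m[y0:y1,x0:x1]=mask[y0:y1,x0:x1]
    n,l,s,ce=cv2.connectedComponentsWithStats(m.astype('uint8')); i=1+np.argmax(s[1:,4])
    cs,_=cv2.findContours((l==i).astype('uint8'),cv2.RETR_EXTERNAL,cv2.CHAIN_APPROX_NONE)
    P=max(cs,key=len)[:,0,:].astype(float)
    W=np.array([onz(c,u,v,z,True)[:2] for u,v in P])
    f=lambda p:np.hypot(W[:,0]-p[0],W[:,1]-p[1])-r
    s2=least_squares(f,init,loss='soft_l1',f_scale=.001)
    g=lambda p:np.hypot(W[:,0]-p[0],W[:,1]-p[1])-p[2]
    s3=least_squares(g,list(init)+[r],loss='soft_l1',f_scale=.001)
    return s2.x.round(4),s3.x.round(4),s[i]
E
python3 - <<'E'
from fit import *
c=ld('w13'); f=c['frame'].astype(int); dark=(f.max(2)<75)
print('ring',ringfit(c,.036,.0325,dark,(285,365,115,190),(.549,-.19)))
print('skirt',ringfit(c,.052,.043,(f.max(2)<75)|((f[...,0]>180)&(f[...,2]<90)&(f[...,1]<170)),(265,375,0,85),(.525,-.07)))
o=np.array([.5473,-.2006,.2227]); print('tcp px',proj(c,o,True))
# bar
m=((f[...,0]>200)&(f[...,2]<80)&(f[...,1]>80)&(f[...,1]<180)); m[:15]=0;m[60:]=0;m[:,:265]=0;m[:,375:]=0
ys,xs=np.nonzero(m); r=cv2.minAreaRect(np.c_[xs,ys].astype(np.float32)); print(r,len(xs))
b=cv2.boxPoints(r); print([onz(c,u,v,.088,True)[:2].round(4) for u,v in b])
E
```

```text
ring (array([ 0.5498, -0.1872]), array([ 0.5498, -0.1874,  0.0299]), array([296, 129,  57,  52, 787], dtype=int32))
skirt (array([ 0.5256, -0.0667]), array([ 0.5254, -0.0667,  0.041 ]), array([ 275,    0,   89,   80, 5256], dtype=int32))
tcp px (np.float64(317.75845610798865), np.float64(262.6499483370245))
((318.51654052734375, 34.226898193359375), (18.79060173034668, 71.18616485595703), 88.69805145263672) 1282
[array([ 0.4944, -0.0653]), array([ 0.554 , -0.0545]), array([ 0.557 , -0.0712]), array([ 0.4973, -0.0821])]
```

```bash
cat > bot.py <<'E'
from fit import *
def redmask(c):
    f=c['frame'];hsv=cv2.cvtColor(f,cv2.COLOR_RGB2HSV)
    m=((hsv[...,0]<6)|(hsv[...,0]>174))&(hsv[...,1]>170)&(hsv[...,2]>100)
    n,l,s,ce=cv2.connectedComponentsWithStats(m.astype('uint8'))
    k=[i for i in range(1,n) if abs(ce[i][0]-320)<15 and s[i,4]>1500]
    i=max(k,key=lambda i:s[i,4]); return s[i]
def circ(p,ax,h,r):
    ax=ax/np.linalg.norm(ax);u=np.cross(ax,[0,1,0]);u/=np.linalg.norm(u);v=np.cross(ax,u)
    a=np.linspace(0,2*np.pi,60)[:,None]
    return p+ax*h+r*(np.cos(a)*u+np.sin(a)*v)
def bounds(c,foot,ax,h,r):
    P=np.array([proj(c,q,True) for q in circ(foot,ax,h,r)]);return P
def fitcap(c,foot0,ax):
    s=redmask(c); obs=np.array([s[0]-.5,s[0]+s[2]-.5,s[1]+s[3]-.5])
    def f(p):
        P=bounds(c,np.array([foot0[0]+p[0],foot0[1]+p[1],foot0[2]]),ax,.1,.0145)
        return np.array([(P[:,0].min()+P[:,0].max())/2-(obs[0]+obs[1])/2,P[:,1].max()-obs[2]])
    sol=least_squares(f,[0,0],x_scale=.01,diff_step=1e-3)
    P=bounds(c,np.array([foot0[0]+sol.x[0],foot0[1]+sol.x[1],foot0[2]]),ax,.1,.0145)
    return foot0[:2]+sol.x, 'width',np.ptp(P[:,0]),obs[1]-obs[0]
E
python3 - <<'E'
from bot import *
def M(q): q=np.array(q);return R.from_quat(q[[1,2,3,0]]).as_matrix()
up=np.array([0,0,1.])
for n in ['w8','w9','w11']: print(n,fitcap(ld(n),np.array([.5065,.3785,.016]),up))
# grasp state
p0=np.array([.5073,.3776,.0924])
c11=ld('w11'); c13=ld('w13')
# camera rotation fixed to hand: use relative camera rotation
def cm(c): a=np.array(c['attitude']);return R.from_quat(a[[1,2,3,0]]).as_matrix()
b=np.array([*fitcap(c11,np.array([.5065,.3785,.016]),up)[0],.016])
Rr=cm(c13)@cm(c11).T
ft=c13['eye']+Rr@(b-c11['eye']); ax=Rr@up
print('pred foot',ft,'axis',ax)
print(fitcap(c13,ft,ax), 'vertical',fitcap(c13,np.array([*ft[:2],.2227-.0764]),up))
E
```

```text
w8 (array([0.50643532, 0.37861437]), 'width', np.float64(65.43119900825741), np.float64(64.0))
w9 (array([0.50792104, 0.37938754]), 'width', np.float64(68.06066449304899), np.float64(66.0))
w11 (array([0.50764835, 0.37993024]), 'width', np.float64(63.04192570030898), np.float64(61.0))
pred foot [ 0.54766662 -0.19659075  0.14640237] axis [ 0.00301524 -0.03134559  0.99950406]
(array([ 0.54778437, -0.19724972]), 'width', np.float64(62.86088473054491), np.float64(61.0)) vertical (array([ 0.54802862, -0.2000145 ]), 'width', np.float64(62.923738266732585), np.float64(61.0))
```

>>> drive_tool --deltas '[[[0.001,0.005,-0.02],0.042],[[0.001,0.004,-0.02],0],[[0,0,-0.02],0],[[0,0,-0.02],0],[[0,0,0],0]]'

```text
time_s: 16.45
eef_pos: [0.5493, -0.1798, 0.1409]
eef_rot: [0.021, 0.625, 0.78, -0.02]
wrist_force: [-0.8, -0.3, -2.0]
opening: 0.322
```

```bash
cat >> bot.py <<'E'
def cm(c): a=np.array(c['attitude']);return R.from_quat(a[[1,2,3,0]]).as_matrix()
def predfoot(c,c11=None):
    c11=ld('w11'); b=np.array([.5076,.3799,.016]); Rr=cm(c)@cm(c11).T
    return c['eye']+Rr@(b-c11['eye']), Rr@np.array([0,0,1.])
E
python3 - <<'E'
from bot import *
st(); c=snap('wrist','w14'); ft,ax=predfoot(c); print(ft,ax); print(fitcap(c,ft,ax)[0])
f=c['frame'].astype(int)
try: print('ring',ringfit(c,.036,.0325,f.max(2)<75,(260,390,100,230),(.549,-.19)))
except Exception as e: print(e)
E
```

```text
16.45 [ 0.5493 -0.1798  0.1409] q [-0.495  0.268  1.698 -0.053  1.142 -0.693] z [ 0.0075 -0.0583] jaw 12.55 F [-0.8 -0.3 -2. ] T [ 0.097 -0.001  0.035] op 0.322
[ 0.54955522 -0.1755884   0.06454454] [ 0.00436647 -0.03433556  0.99940082]
[ 0.54969451 -0.17629041]
ring (array([ 0.5522, -0.1951]), array([ 0.5513, -0.1924,  0.0302]), array([281, 167,  73,  46, 686], dtype=int32))
```

View pics/w14.png

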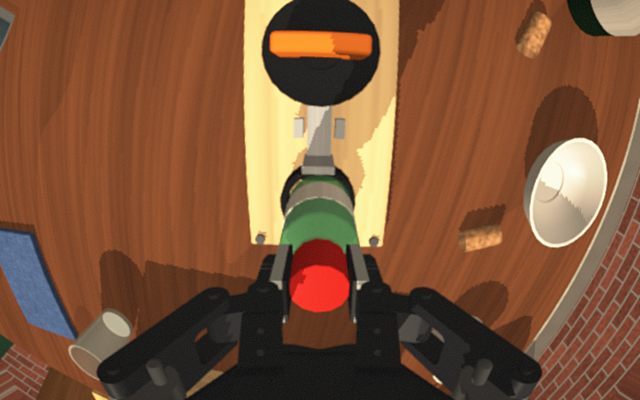

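>>> drive_tool --deltas '[[[0,-0.006,0],-0.02],[[0,-0.004,0],0],[[0,0,0],0]]'

```text
time_s: 16.8
eef_pos: [0.5522, -0.1906, 0.1462]
eef_rot: [0.025, 0.633, 0.774, -0.02]
wrist_force: [0.2, -1.0, -1.3]
opening: 0.317
```

```bash
python3 - <<'E'
from bot import *
st(); c=snap('wrist','w15'); ft,ax=predfoot(c); print(ft,ax); print(fitcap(c,ft,ax)[0])
f=c['frame'].astype(int)
org=(f[...,0]>150)&(f[...,2]<90)&(f[...,1]<170)
for cc in (ld('w14'),c):
    f=cc['frame'].astype(int); org=(f[...,0]>200)&(f[...,2]<80)&(f[...,1]>80)&(f[...,1]<180)
    try: print('skirt',ringfit(cc,.052,.043,(f.max(2)<75)|org,(240,400,0,115),(.525,-.07)))
    except Exception as e: print(e)
im=c['frame'][:,:,::-1].copy()
for r,z,col in ((.0325,.036,(255,0,0)),(.0255,.036,(0,255,255))):
  for nest in [(.5498,-.1875)]:
    for a in np.linspace(0,6.28,200):
        u,v=proj(c,(nest[0]+r*np.cos(a),nest[1]+r*np.sin(a),z),True); cv2.circle(im,(int(round(u)),int(round(v))),0,col,-1)
for h in (0,):
  for P in [bounds(c,ft,ax,0,.023),bounds(c,ft,ax,.064,.023)]:
    for u,v in P: cv2.circle(im,(int(round(u)),int(round(v))),0,(255,0,255),-1)
cv2.imwrite('pics/w15c.png',cv2.resize(im[130:330,220:420],(600,600),interpolation=0))
E
```

```text
16.8 [ 0.5522 -0.1906  0.1462] q [-0.509  0.269  1.684 -0.053  1.147 -0.688] z [ 0.0129 -0.0621] jaw 11.47 F [ 0.2 -1.  -1.3] T [ 0.052 -0.036  0.022] op 0.317
[ 0.55308113 -0.18663676  0.06988148] [-0.00286248 -0.03080028  0.99952146]
[ 0.55321312 -0.18734931]
skirt (array([ 0.5256, -0.067 ]), array([ 0.5256, -0.067 ,  0.0411]), array([ 263,    0,  117,  106, 9528], dtype=int32))
skirt (array([ 0.5256, -0.0677]), array([ 0.5259, -0.0689,  0.0399]), array([ 259,    0,  115,   90, 8151], dtype=int32))
```

View pics/w15c.png

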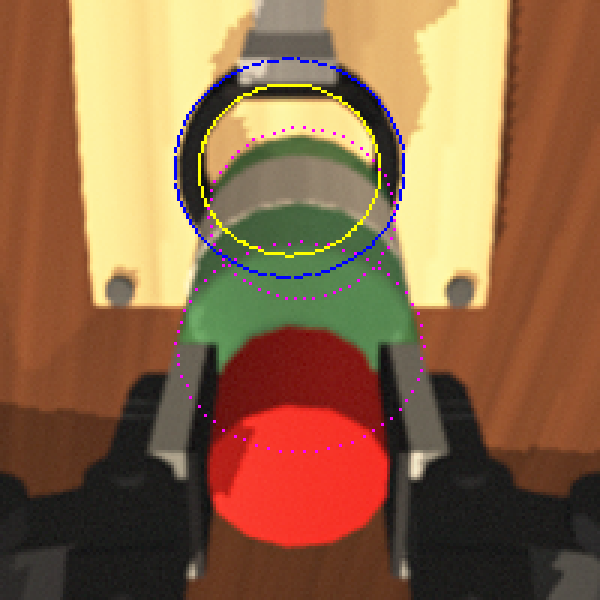

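Ring overlay fits the image at nest ≈ (0.5498, -0.1875). The foot's real edge (row 137 of the crop) sits about 2 mm short of the prediction, so the foot is at ≈ (0.553, -0.189). I correct it and lower gently.

>>> drive_tool --deltas '[[[-0.0015,0.0005,-0.004],0],[[-0.0015,0.0005,-0.004],0],[[0,0,-0.004],0],[[0,0,-0.004],0],[[0,0,-0.004],0],[[0,0,0],0]]'

```text
time_s: 17.45
eef_pos: [0.549, -0.1898, 0.1253]
eef_rot: [0.025, 0.633, 0.774, -0.02]
wrist_force: [0.7, 0.3, -2.3]
opening: 0.323
```

```bash
cat >> bot.py <<'E'
def show(n,nest=(.5498,-.1875),win=(220,420,130,330)):
    o=st(); c=snap('wrist',n); ft,ax=predfoot(c); print('foot',ft.round(4),'ax',ax[:2].round(3))
    im=c['frame'][:,:,::-1].copy()
    for r,z,col in ((.0325,.036,(255,0,0)),(.0255,.036,(0,255,255)),(.0255,.016,(0,128,255))):
        for a in np.linspace(0,6.28,200):
            u,v=proj(c,(nest[0]+r*np.cos(a),nest[1]+r*np.sin(a),z),True); cv2.circle(im,(int(round(u)),int(round(v))),0,col,-1)
    for P in [bounds(c,ft,ax,0,.023),bounds(c,ft,ax,.064,.023),bounds(c,ft,ax,.1,.0145)]:
        for u,v in P: cv2.circle(im,(int(round(u)),int(round(v))),0,(255,0,255),-1)
    x0,x1,y0,y1=win
    cv2.imwrite(f'pics/{n}c.png',cv2.resize(im[y0:y1,x0:x1],None,fx=3,fy=3,interpolation=0))
E
python3 -c "
from bot import *
show('w16')"
```

```text
17.45 [ 0.549  -0.1898  0.1253] q [-0.51   0.288  1.707 -0.053  1.104 -0.687] z [ 0.014  -0.0625] jaw 11.43 F [ 0.7  0.3 -2.3] T [0.044 0.043 0.034] op 0.323
foot [ 0.55   -0.1858  0.049 ] ax [-0.004 -0.03 ]
```

View pics/w16c.png

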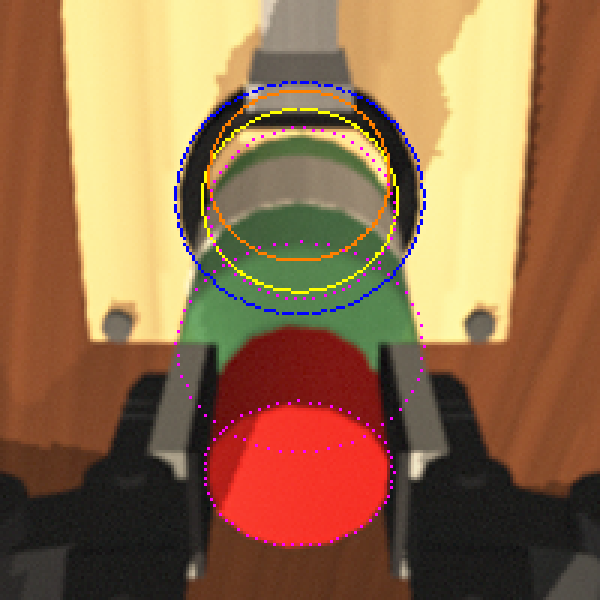

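```bash
python3 - <<'E'
from h import *
c=ld('w16');cv2.imwrite('pics/w16d.png',cv2.resize(c['frame'][140:230,265:375,::-1],None,fx=6.5,fy=6.5,interpolation=2))
E
```

```text
(no output)
```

View pics/w16d.png

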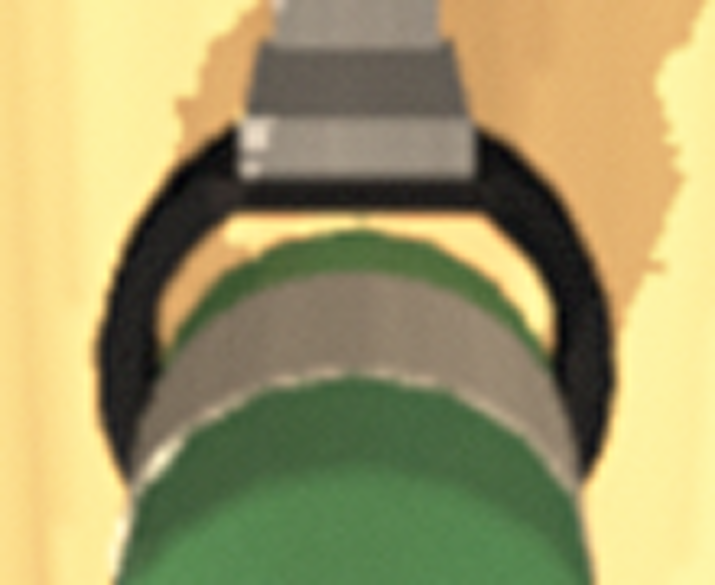

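>>> drive_tool --deltas '[[[0,0,-0.004],0],[[0,0,-0.004],0],[[0,0,-0.004],0],[[0,0,-0.003],0],[[0,0,0],0]]'

```text
time_s: 18.0
eef_pos: [0.5494, -0.1899, 0.1093]
eef_rot: [0.026, 0.633, 0.774, -0.02]
wrist_force: [0.1, 0.8, -1.5]
opening: 0.314
```

```bash
python3 -c "
from bot import *
show('w17');snap('side','s17')
s=ld('s17');cv2.imwrite('pics/s17c.png',cv2.resize(s['frame'][130:230,280:420,::-1],None,fx=5,fy=5,interpolation=2))"
```

```text
18.0 [ 0.5494 -0.1899  0.1093] q [-0.51   0.31   1.716 -0.054  1.073 -0.685] z [ 0.0145 -0.0627] jaw 11.44 F [ 0.1  0.8 -1.5] T [ 0.035  0.011 -0.001] op 0.314
foot [ 0.5504 -0.186   0.033 ] ax [-0.005 -0.03 ]
```

View pics/w17c.png

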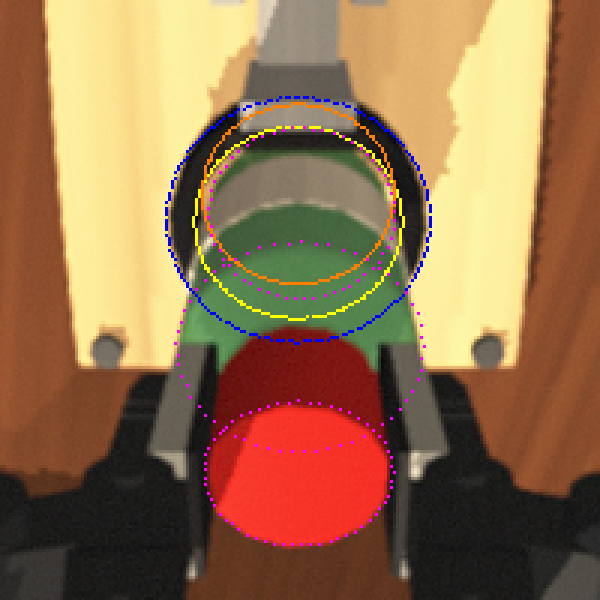

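View pics/s17c.png

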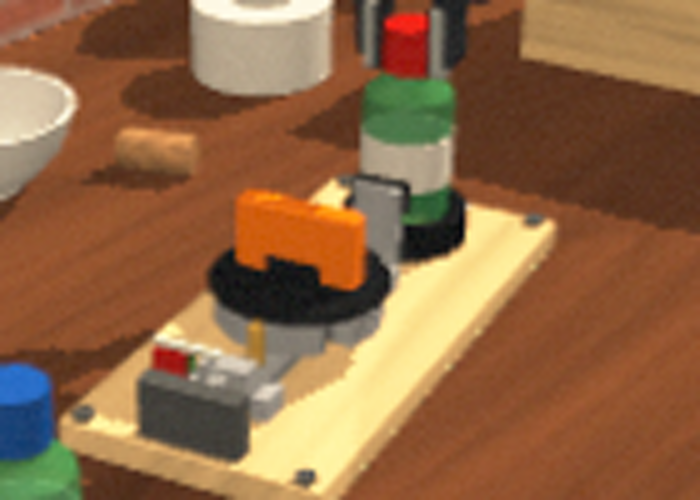

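The foot is in the ring with no side force, and the side view shows the bottle upright at (362,150). I continue to the floor.

>>> drive_tool --deltas '[[[0,0,-0.004],0],[[0,0,-0.004],0],[[0,0,-0.004],0],[[0,0,0],0]]'

```text
time_s: 18.5
eef_pos: [0.55, -0.1902, 0.0973]
eef_rot: [0.026, 0.633, 0.774, -0.02]
wrist_force: [-0.9, -0.5, -1.6]
opening: 0.314
```

```bash
python3 -c "
from bot import *
st()"
```

```text
18.5 [ 0.55   -0.1902  0.0973] q [-0.51   0.328  1.721 -0.055  1.048 -0.683] z [ 0.016  -0.0635] jaw 11.44 F [-0.9 -0.5 -1.6] T [0.087 0.023 0.003] op 0.314
```

>>> drive_tool --deltas '[[[0,0,-0.003],0],[[0,0,-0.002],0],[[0,0,0],0]]'

```text
time_s: 18.8
eef_pos: [0.5504, -0.1904, 0.0928]
eef_rot: [0.027, 0.633, 0.774, -0.02]
wrist_force: [0.9, 0.5, -1.0]
opening: 0.322
```

```bash
python3 -c "
from bot import *
st()"
```

```text
18.8 [ 0.5504 -0.1904  0.0928] q [-0.51   0.335  1.723 -0.055  1.039 -0.683] z [ 0.0167 -0.0641] jaw 11.44 F [ 0.9  0.5 -1. ] T [ 0.011  0.038 -0.031] op 0.322
```

>>> drive_tool --deltas '[[[0,0,-0.002],0],[[0,0,-0.001],0]]'

```text
time_s: 19.0
eef_pos: [0.551, -0.1909, 0.0928]
eef_rot: [0.027, 0.633, 0.774, -0.02]
wrist_force: [-2.8, 1.6, 5.3]
opening: 0.317
```

```bash
python3 -c "
from bot import *
st()"
```

```text
19.0 [ 0.551  -0.1909  0.0928] q [-0.51   0.336  1.722 -0.057  1.038 -0.682] z [ 0.0174 -0.0655] jaw 11.47 F [-2.8  1.6  5.3] T [ 0.285  1.027 -0.16 ] op 0.317
```

Floor reached (5 N up at z 0.0928). A small sideways relief and a hold, then a look.

>>> drive_tool --deltas '[[[-0.001,0.001,0],0],[[-0.0005,0,-0.0003],0],[[0,0,-0.0003],0]]'

```text
time_s: 19.3
eef_pos: [0.5498, -0.19, 0.0927]
eef_rot: [0.028, 0.633, 0.774, -0.02]
wrist_force: [-1.9, 1.2, 4.2]
opening: 0.322
```

```bash
python3 -c "
from bot import *
show('w18');snap('side','s18')
s=ld('s18');cv2.imwrite('pics/s18c.png',cv2.resize(s['frame'][130:230,280:420,::-1],None,fx=5,fy=5,interpolation=2))"
```

```text
19.3 [ 0.5498 -0.19    0.0927] q [-0.509  0.332  1.727 -0.057  1.035 -0.682] z [ 0.0184 -0.0661] jaw 11.47 F [-1.9  1.2  4.2] T [ 0.085  0.377 -0.06 ] op 0.322
foot [ 0.5511 -0.1864  0.0164] ax [-0.008 -0.027]
```

View pics/w18c.png

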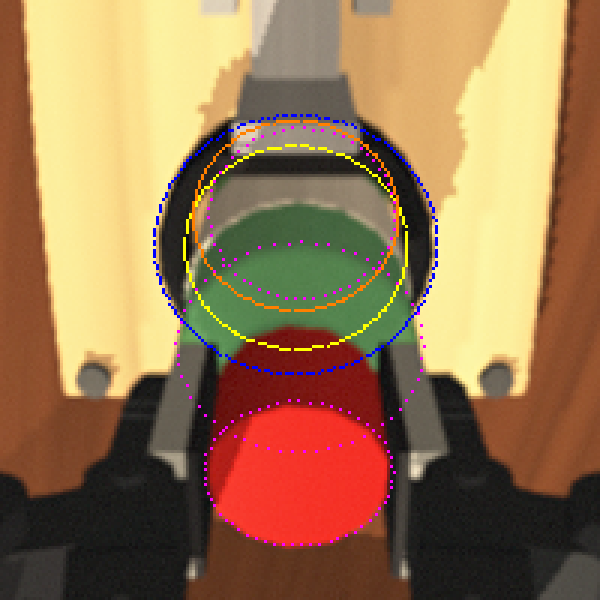

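View pics/s18c.png

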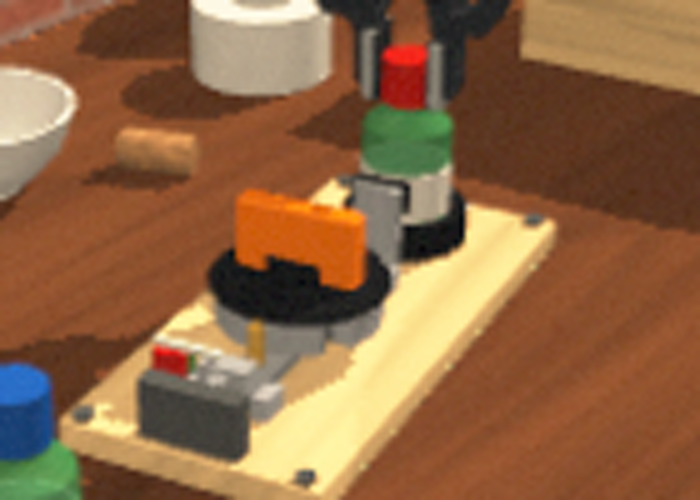

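The bottle is seated (foot ≈ 16 mm, upright in both views, force 4 N). Holding showed it steady, so I release and rise.

>>> drive_tool --deltas '[[[0,0,0],0],[[0,0,0],0],[[0,0,0],0],[[0,0,0.01],0],[[0,0,0.02],0],[[0,0,0.03],0],[[0,0,0.03],0],[[0,0,0.02],0],[[0,0,0],0]]' --gripper 0.75

```text
time_s: 20.3
eef_pos: [0.5492, -0.1898, 0.2084]
eef_rot: [0.028, 0.633, 0.774, -0.02]
wrist_force: [-0.1, 0.3, -0.7]
opening: 0.751
```

```bash
python3 - <<'E'
from bot import *
st(); c=snap('wrist','w19')
f=c['frame'].astype(int)
org=(f[...,0]>200)&(f[...,2]<80)&(f[...,1]>80)&(f[...,1]<180)
ys,xs=np.nonzero(org); print(xs.min(),xs.max(),ys.min(),ys.max(),len(xs))
E
```

```text
20.3 [ 0.5492 -0.1898  0.2084] q [-0.51   0.189  1.647 -0.051  1.258 -0.695] z [ 0.0185 -0.0658] jaw 11.46 F [-0.1  0.3 -0.7] T [-0.005 -0.012  0.016] op 0.751
281 508 0 211 1416
```

View pics/w19.png

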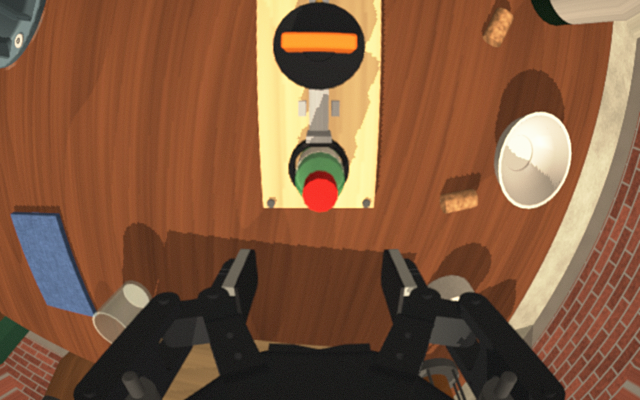

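The bottle stands free in the nest (cap at (320,195)), knob at (319,43). Moving above the knob and turning the jaws across the bar.

>>> drive_tool --deltas '[[[-0.003,0.014,0],0.14],[[-0.003,0.014,0],0.14],[[-0.003,0.014,0],0.14],[[-0.003,0.014,0],0.14],[[-0.003,0.014,0],0.14],[[-0.003,0.013,0],0.14],[[-0.002,0.013,0],0.14],[[-0.002,0.013,0],0.14],[[-0.001,0.012,0],0.14],[[0,0,0],0.14]]' --gripper 0.6

```text
time_s: 21.35
eef_pos: [0.516, -0.0608, 0.1906]
eef_rot: [0.023, -0.041, 0.999, 0.002]
wrist_force: [-0.6, -0.1, -0.3]
opening: 0.6
```

>>> drive_tool --deltas '[[[0,0,0],0.14],[[0,0,0],0]]'

```text
time_s: 21.55
eef_pos: [0.514, -0.0596, 0.1873]
eef_rot: [0.02, -0.115, 0.993, 0.005]
wrist_force: [-0.1, -0.0, 0.4]
opening: 0.601
```

```bash
python3 - <<'E'
from bot import *
st(); c=snap('wrist','w20'); print(proj(c,get_obs()['eef_pos'],True))
f=c['frame'].astype(int)
org=(f[...,0]>190)&(f[...,2]<90)&(f[...,1]>60)&(f[...,1]<180)
print('skirt',ringfit(c,.052,.043,(f.max(2)<75)|org,(230,400,60,260),(.5256,-.0677)))
E
```

```text
21.55 [ 0.514  -0.0596  0.1873] q [-0.363  0.071  1.823  0.03   1.217 -2.174] z [0.0389 0.015 ] jaw 103.22 F [-0.1 -0.   0.4] T [-0.069  0.05   0.003] op 0.601
(np.float64(315.7049473072768), np.float64(258.2143786142698))
skirt (array([ 0.526 , -0.0653]), array([ 0.5247, -0.0555,  0.0325]), array([ 263,  148,   89,   91, 5718], dtype=int32))
```

View pics/w20.png

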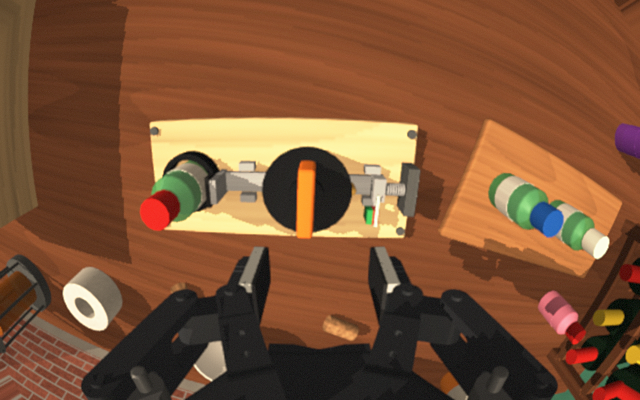

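Knob at (307,190), bar from (307,160) to (304,237), pointer at (378,200). Fitting bar position and angle.

```bash
python3 - <<'E'
from bot import *
c=ld('w20');f=c['frame'].astype(int)
org=((f[...,0]>170)&(f[...,2]<90)&(f[...,1]>50)&(f[...,1]<190)); org[:150]=0;org[250:]=0;org[:,:280]=0;org[:,340:]=0
ys,xs=np.nonzero(org);print(len(xs),xs.min(),xs.max(),ys.min(),ys.max())
def poly(th,cx,cy):
    e=np.array([np.cos(th),np.sin(th)]);n=np.array([-e[1],e[0]]);return [(np.array([cx,cy])+a*.031*e+b*.007*n) for a,b in ((1,1),(1,-1),(-1,-1),(-1,1))]
best=None
from scipy.optimize import minimize
def iou(p):
    th,cx,cy=p;m=np.zeros(org.shape,np.uint8)
    P=[]
    for z in (.088,.052):
        P+= [proj(c,(*q,z),True) for q in poly(th,cx,cy)]
    h=cv2.convexHull((np.array(P)*16).round().astype(np.int32)); cv2.fillConvexPoly(m,h,1,shift=4)
    return -(m.astype(bool)&org).sum()/(m.astype(bool)|org).sum()
r=minimize(iou,[np.radians(10),.5256,-.0677],method='Nelder-Mead',options=dict(initial_simplex=[[.17,.5256,-.0677],[.22,.5256,-.0677],[.17,.5276,-.0677],[.17,.5256,-.0657]]))
print(r.x,np.degrees(r.x[0]),r.fun)
for z in (.088,): print([np.round(proj(c,(*q,z),True)) for q in poly(r.x[0],r.x[1],r.x[2])])
cv2.imwrite('pics/w20c.png',cv2.resize(c['frame'][140:250,250:430,::-1],None,fx=4.4,fy=4.4,interpolation=2))
E
```

```text
1289 281 339 152 238
[ 0.18601322  0.52545281 -0.06656359] 10.657772262272752 -0.8692360633172747
[array([312., 240.]), array([296., 239.]), array([297., 169.]), array([315., 170.])]
```

View pics/w20c.png

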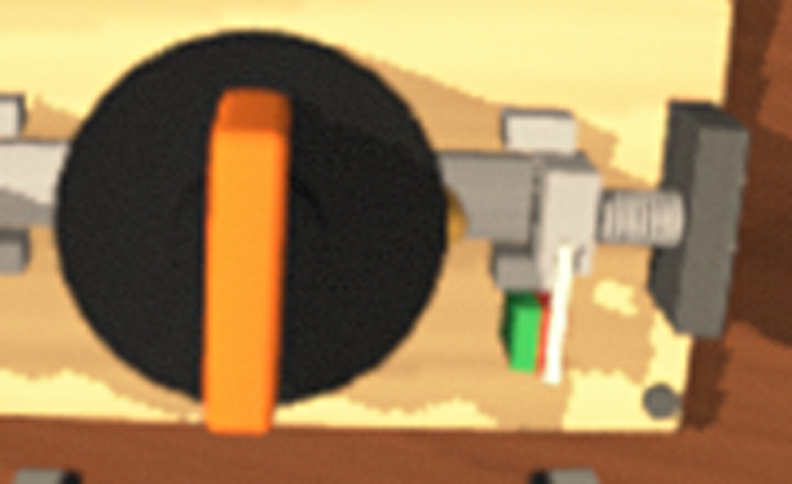

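>>> drive_tool --deltas '[[[0.006,-0.004,-0.02],-0.05],[[0.005,-0.003,-0.02],0],[[0,0,-0.02],0],[[0,0,-0.02],0],[[0,0,0],0]]'

```text
time_s: 22.1
eef_pos: [0.5238, -0.0668, 0.1022]
eef_rot: [0.019, -0.076, 0.997, 0.005]
wrist_force: [-0.9, 0.1, -0.2]
opening: 0.599
```

```bash
python3 - <<'E'
from bot import *
st(); c=snap('wrist','w21')
cv2.imwrite('pics/w21c.png',cv2.resize(c['frame'][130:380,160:480,::-1],None,fx=2.4,fy=2.4,interpolation=2))
E
```

```text
22.1 [ 0.5238 -0.0668  0.1022] q [-0.368  0.212  1.857  0.029  1.043 -2.105] z [0.0372 0.0129] jaw 98.76 F [-0.9  0.1 -0.2] T [0.003 0.059 0.017] op 0.599
```

View pics/w21c.png

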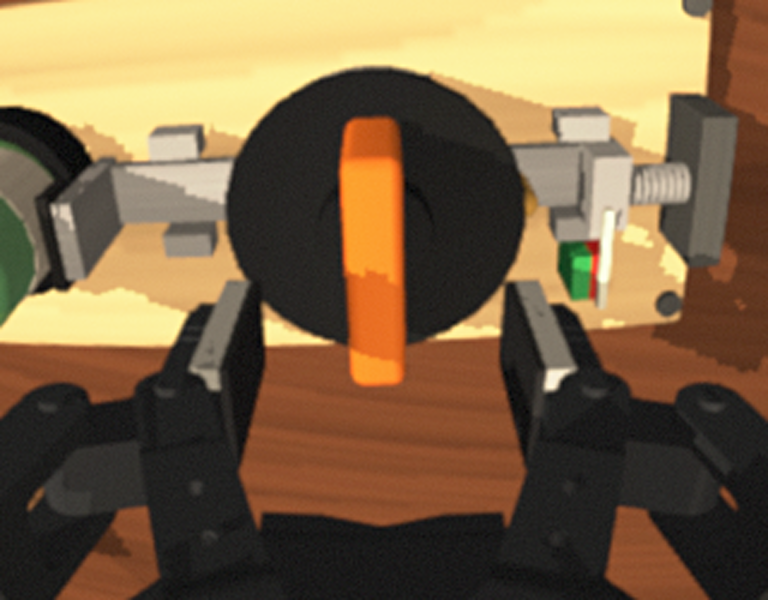

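Bar centre is at x ≈ 375 of the crop against finger mid 384, about 2 mm to -y. I correct that and go down to grip height.

>>> drive_tool --deltas '[[[0.001,-0.001,-0.015],0.01],[[0.0005,-0.001,-0.015],0],[[0,0,-0.01],0],[[0,0,-0.003],0],[[0,0,0],0]]'

```text
time_s: 22.65
eef_pos: [0.5287, -0.0702, 0.0608]
eef_rot: [0.023, -0.08, 0.997, 0.003]
wrist_force: [-0.7, -0.0, -0.5]
opening: 0.604
```

```bash
python3 - <<'E'
from bot import *
st(); c=snap('wrist','w22')
cv2.imwrite('pics/w22c.png',cv2.resize(c['frame'][130:380,160:480,::-1],None,fx=2.4,fy=2.4,interpolation=2))
E
```

```text
22.65 [ 0.5287 -0.0702  0.0608] q [-0.37   0.286  1.867  0.032  0.951 -2.119] z [0.0443 0.0104] jaw 99.17 F [-0.7 -0.  -0.5] T [ 0.036  0.047 -0.025] op 0.604
```

View pics/w22c.png

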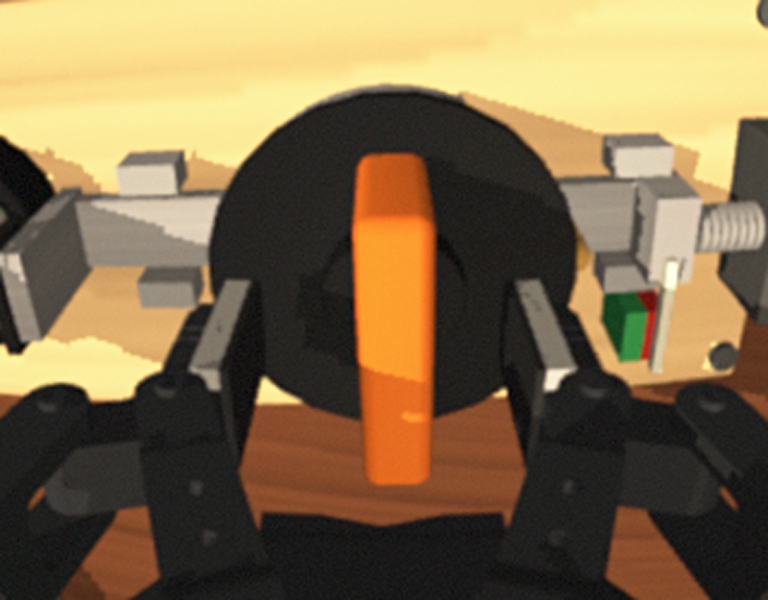

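>>> drive_tool --deltas '[[[-0.002,0.0015,-0.003],0],[[-0.0005,0,-0.001],0]]'

```text
time_s: 22.9
eef_pos: [0.527, -0.0689, 0.0579]
eef_rot: [0.024, -0.08, 0.997, 0.003]
wrist_force: [-0.3, 0.3, -0.4]
opening: 0.597
```

>>> drive_tool --deltas '[[[0,0,0],0],[[0,0,0],0],[[0,0,0],0],[[0,0,0],0],[[0,0,0],0]]' --gripper 0

```text
time_s: 23.4
eef_pos: [0.5269, -0.068, 0.059]
eef_rot: [0.024, -0.08, 0.997, 0.003]
wrist_force: [0.3, -0.4, -1.0]
opening: 0.321
```

```bash
python3 - <<'E'
from bot import *
st(); c=snap('wrist','w23')
cv2.imwrite('pics/w23c.png',cv2.resize(c['frame'][130:380,160:480,::-1],None,fx=2.4,fy=2.4,interpolation=2))
E
```

```text
23.4 [ 0.5269 -0.068   0.059 ] q [-0.368  0.284  1.875  0.033  0.943 -2.118] z [0.0469 0.0106] jaw 99.18 F [ 0.3 -0.4 -1. ] T [0.116 0.085 0.052] op 0.321
```

View pics/w23c.png

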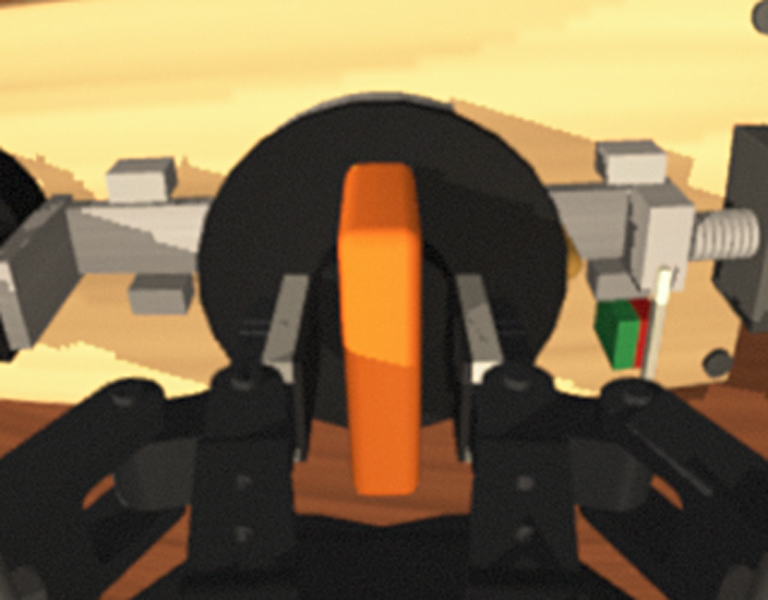

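>>> drive_tool --deltas '[[[-0.0005,0,-0.002],0],[[0,0,-0.001],0],[[0,0,0],0],[[0,0,0],0],[[0,0,0],0]]' --gripper 0

```text
time_s: 23.95
eef_pos: [0.5269, -0.068, 0.059]
eef_rot: [0.024, -0.08, 0.996, 0.004]
wrist_force: [-0.8, 0.9, 0.5]
opening: 0.313
```

```bash
python3 - <<'E'
from bot import *
st(); c=snap('wrist','w24')
cv2.imwrite('pics/w24c.png',cv2.resize(c['frame'][130:380,160:480,::-1],None,fx=2.4,fy=2.4,interpolation=2))
E
```

```text
23.95 [ 0.5269 -0.068   0.059 ] q [-0.369  0.284  1.875  0.033  0.943 -2.119] z [0.0471 0.0108] jaw 99.2 F [-0.8  0.9  0.5] T [ 0.131  0.171 -0.004] op 0.313
```

View pics/w24c.png

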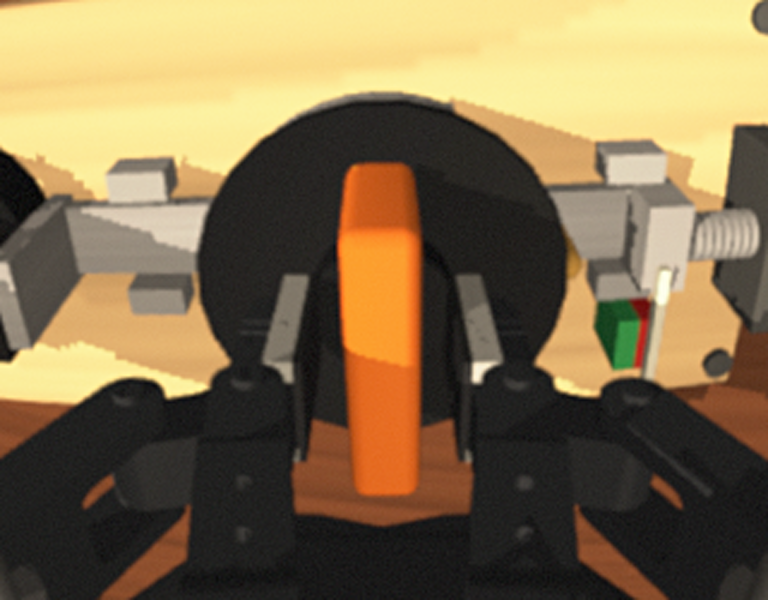

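The fingers stopped at 26.6 mm, well clear of the 14 mm bar: their tips are on a round black hub at the foot of the bar. I open slightly, rise 6 mm and close again.

>>> drive_tool --deltas '[[[0,0,0],0],[[-0.0005,0,0.003],0],[[-0.0005,0,0.003],0],[[0,0,0],0]]' --gripper 0.45

```text
time_s: 24.4
eef_pos: [0.5263, -0.0683, 0.0654]
eef_rot: [0.024, -0.08, 0.996, 0.003]
wrist_force: [0.4, -0.4, -1.1]
opening: 0.45
```

>>> drive_tool --deltas '[[[0,0,0],0],[[0,0,0],0],[[0,0,0],0],[[0,0,0],0],[[0,0,0],0]]' --gripper 0

```text
time_s: 24.9
eef_pos: [0.5266, -0.068, 0.066]
eef_rot: [0.025, -0.08, 0.996, 0.003]
wrist_force: [-0.8, -0.6, 0.5]
opening: 0.149
```

```bash
python3 - <<'E'
from bot import *
st(); c=snap('wrist','w25')
cv2.imwrite('pics/w25c.png',cv2.resize(c['frame'][130:380,160:480,::-1],None,fx=2.4,fy=2.4,interpolation=2))
E
```

```text
24.9 [ 0.5266 -0.068   0.066 ] q [-0.369  0.27   1.875  0.034  0.956 -2.119] z [0.0485 0.0106] jaw 99.2 F [-0.8 -0.6  0.5] T [-0.019  0.083  0.041] op 0.149
```

View pics/w25c.png

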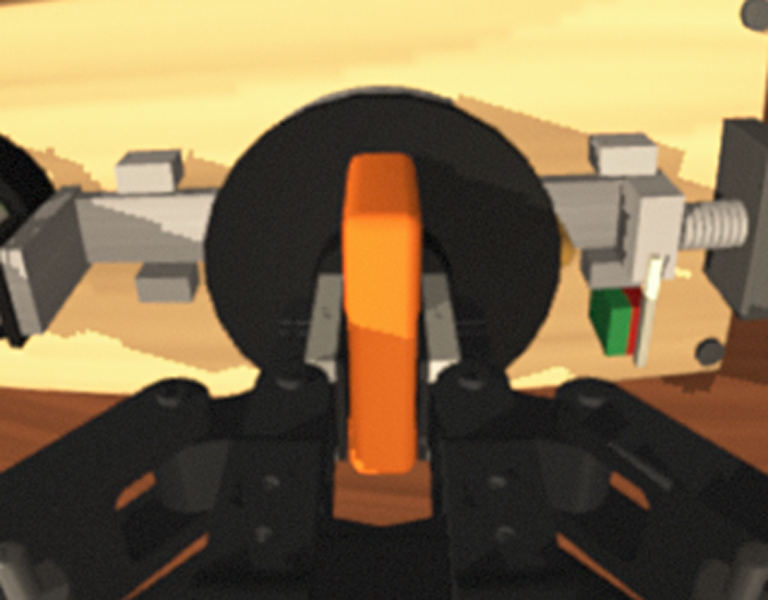

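The bar is gripped (opening 0.149). The pointer (650,300 of the crop) is beside the red field, i.e. riding. Turning clockwise.

>>> drive_tool --deltas '[[[0,0,0],-0.08],[[0,0,0],-0.08],[[0,0,0],-0.08],[[0,0,0],-0.08],[[0,0,0],0]]'

```text
time_s: 25.45
eef_pos: [0.5266, -0.0686, 0.066]
eef_rot: [0.025, 0.085, 0.996, -0.001]
wrist_force: [-0.2, 0.1, 0.4]
opening: 0.146
```

```bash
cat >> bot.py <<'E'
def kn(n,win=(160,480,50,380),k=2.0):
    o=st(); q=o['eef_rot'];M=R.from_quat(q[[1,2,3,0]]).as_matrix(); j=np.degrees(np.arctan2(M[1,1],M[0,1])); print('knob~',round(np.radians(101.4-j),3))
    c=snap('wrist',n); x0,x1,y0,y1=win
    cv2.imwrite(f'pics/{n}c.png',cv2.resize(c['frame'][y0:y1,x0:x1,::-1],None,fx=k,fy=k,interpolation=2))
E
python3 -c "
from bot import *
kn('k1')"
```

```text
25.45 [ 0.5266 -0.0686  0.066 ] q [-0.36   0.268  1.877  0.014  0.948 -1.768] z [ 0.049  -0.0067] jaw 80.24 F [-0.2  0.1  0.4] T [ 0.018  0.13  -0.104] op 0.146
knob~ 0.369
```

View pics/k1c.png

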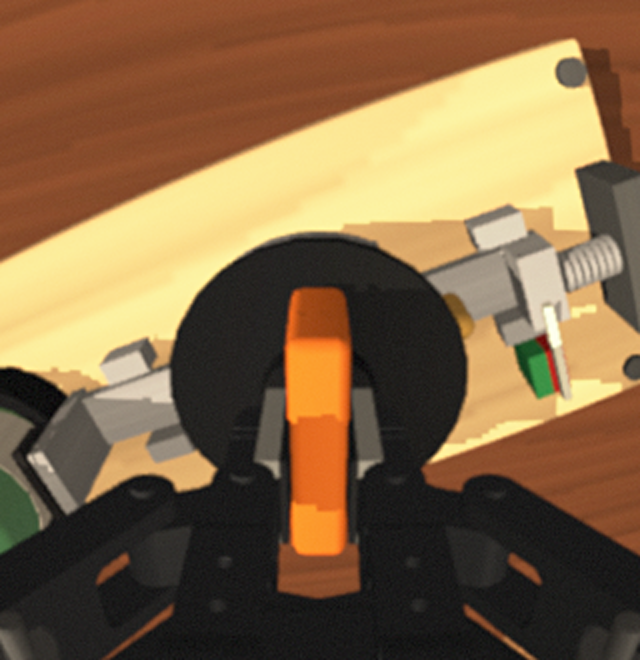

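```bash
cat >> bot.py <<'E'
def rg(n):
    c=ld(n);f=c['frame'];hsv=cv2.cvtColor(f,cv2.COLOR_RGB2HSV).astype(int)
    k=np.array([.5257,-.068]);d=np.array([np.cos(np.radians(101.4)),np.sin(np.radians(101.4))]);e=np.array([d[1],-d[0]])
    # search window around scale
    u,v=proj(c,(*(k+.072*d+.012*e),.044),True)
    S=20
    P=np.array([proj(c,(*(k+a*d+b*e),.044),True) for b in np.linspace(-.005,.045,101) for a in np.linspace(.05,.095,91)],dtype=np.float32)
    W=cv2.remap(f,P[:,0].reshape(101,91),P[:,1].reshape(101,91),1)
    h=cv2.cvtColor(W,cv2.COLOR_RGB2HSV).astype(int)
    red=((h[...,0]<8)|(h[...,0]>172))&(h[...,1]>150)&(h[...,2]>70); gr=(h[...,0]>45)&(h[...,0]<85)&(h[...,1]>120)
    cv2.imwrite(f'pics/{n}r.png',cv2.resize(W[:,:,::-1],None,fx=4,fy=4,interpolation=2))
    print('red',red.sum(),'green',gr.sum())
def step(n):
    kn(n); rg(n)
E
python3 -c "
from bot import *
for n in ('w25','k1'): rg(n)
a=cv2.imread('pics/w25r.png');b=cv2.imread('pics/k1r.png');cv2.imwrite('pics/kr.png',np.hstack([a,b]))"
```

```text
red 192 green 694
red 140 green 551
```

View pics/kr.png

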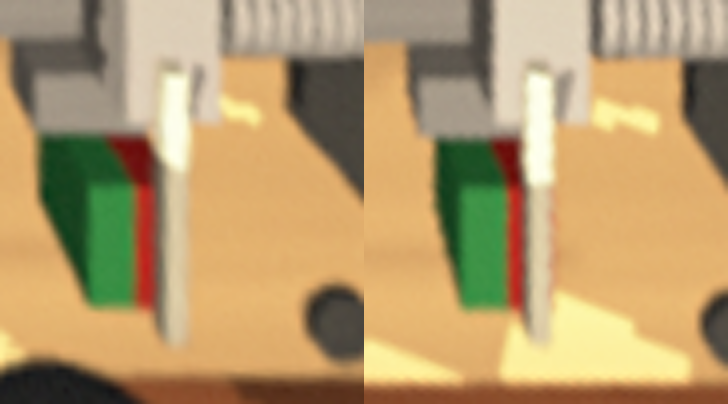

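```bash
cat >> bot.py <<'E'
def ptr(n):
    W=cv2.resize(cv2.imread(f'pics/{n}r.png'),(91,101),interpolation=cv2.INTER_AREA)
    h=cv2.cvtColor(W,cv2.COLOR_BGR2HSV).astype(int)
    m=(h[...,2]>225)&(h[...,1]<60); m[:32]=0; m[46:]=0
    ys,xs=np.nonzero(m); print('ptr mm from knob', round(50+.5*np.median(xs),2) if len(xs) else None,len(xs))
def step(n):
    kn(n); rg(n); ptr(n)
E
python3 -c "
from bot import *
ptr('w25');ptr('k1')"
```

```text
ptr mm from knob 71.5 63
ptr mm from knob 71.75 82
```

>>> drive_tool --deltas '[[[-0.0003,0.0003,0],-0.06],[[0,0,0],-0.04],[[0,0,0],0]]'

```text
time_s: 25.8
eef_pos: [0.5266, -0.0687, 0.066]
eef_rot: [0.025, 0.132, 0.991, -0.003]
wrist_force: [-0.3, 0.9, 1.5]
opening: 0.153
```

```bash
python3 -c "
from bot import *
step('k2')"
```

```text
25.8 [ 0.5266 -0.0687  0.066 ] q [-0.357  0.268  1.877  0.007  0.946 -1.667] z [ 0.0486 -0.0119] jaw 74.83 F [-0.3  0.9  1.5] T [ 0.032  0.149 -0.089] op 0.153
knob~ 0.464
red 129 green 508
ptr mm from knob 72.0 36
```

>>> drive_tool --deltas '[[[0,0,0],-0.05],[[0,0,0],-0.01]]'

```text
time_s: 26.05
eef_pos: [0.5265, -0.0688, 0.066]
eef_rot: [0.025, 0.16, 0.987, -0.003]
wrist_force: [-1.1, 0.5, 1.5]
opening: 0.15
```

```bash
python3 -c "
from bot import *
step('k3')"
```

```text
26.05 [ 0.5265 -0.0688  0.066 ] q [-0.355  0.269  1.877  0.004  0.946 -1.607] z [ 0.0477 -0.0146] jaw 71.61 F [-1.1  0.5  1.5] T [-0.008  0.081  0.074] op 0.15
knob~ 0.52
red 98 green 482
ptr mm from knob None 0
```

>>> drive_tool --deltas '[[[0,0,0],-0.05],[[0,0,0],-0.01]]'

```text
time_s: 26.3
eef_pos: [0.5265, -0.0689, 0.066]
eef_rot: [0.025, 0.188, 0.982, -0.004]
wrist_force: [-0.7, -0.4, 0.9]
opening: 0.145
```

```bash
python3 -c "
from bot import *
step('k4')
cv2.imwrite('pics/kr4.png',np.hstack([cv2.imread('pics/k%dr.png'%i) for i in (3,4)]))"
```

```text
26.3 [ 0.5265 -0.0689  0.066 ] q [-0.354  0.269  1.876 -0.     0.946 -1.546] z [ 0.0467 -0.0175] jaw 68.33 F [-0.7 -0.4  0.9] T [-0.029  0.131  0.069] op 0.145
knob~ 0.577
red 92 green 442
ptr mm from knob None 0
```

View pics/kr4.png

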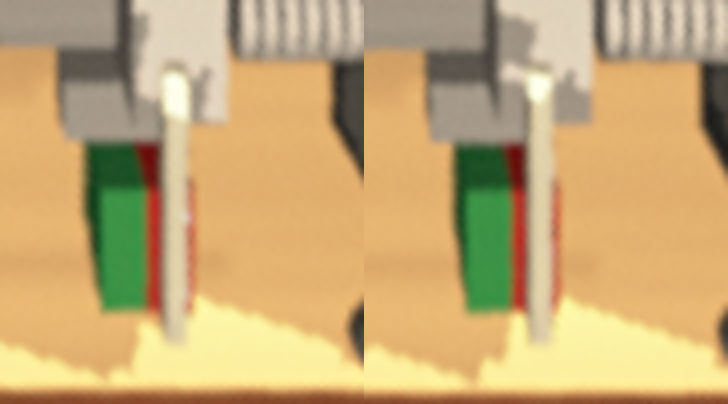

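Pointer unmoved over red. The pointer measure is made robust to shadow, then stepping continues.

```bash
cat >> bot.py <<'E'
def ptr(n):
    W=cv2.resize(cv2.imread(f'pics/{n}r.png'),(91,101),interpolation=cv2.INTER_AREA)
    h=cv2.cvtColor(W,cv2.COLOR_BGR2HSV).astype(int)
    m=(h[...,2]>130)&(h[...,1]<75); m[:48]=0; m[78:]=0; m[:,60:]=0
    ys,xs=np.nonzero(m); print('ptr mm', round(50+.5*np.median(xs),2) if len(xs) else None,len(xs))
E
python3 -c "
from bot import *
for n in ('k1','k3','k4'): rg(n);ptr(n)"
```

```text
red 140 green 551
ptr mm 71.5 150
red 98 green 482
ptr mm 71.5 151
red 92 green 442
ptr mm 71.5 124
```

>>> drive_tool --deltas '[[[0,0,0],-0.05],[[0,0,0],-0.01]]'

```text
time_s: 26.55
eef_pos: [0.5265, -0.0689, 0.066]
eef_rot: [0.024, 0.216, 0.976, -0.005]
wrist_force: [-0.4, 0.6, 1.1]
opening: 0.152
```

```bash
python3 -c "
from bot import *
step('k5')"
```

```text
26.55 [ 0.5265 -0.0689  0.066 ] q [-0.352  0.269  1.876 -0.004  0.947 -1.485] z [ 0.0455 -0.0202] jaw 65.04 F [-0.4  0.6  1.1] T [-0.049  0.119  0.013] op 0.152
knob~ 0.635
red 91 green 430
ptr mm 72.0 132
```

>>> drive_tool --deltas '[[[0,0,0],-0.05],[[0,0,0],-0.01]]'

```text
time_s: 26.8
eef_pos: [0.5265, -0.069, 0.0661]
eef_rot: [0.024, 0.244, 0.969, -0.006]
wrist_force: [-1.3, 0.0, 1.2]
opening: 0.146
```

```bash
python3 -c "
from bot import *
step('k6')"
```

```text
26.8 [ 0.5265 -0.069   0.0661] q [-0.35   0.27   1.875 -0.008  0.947 -1.424] z [ 0.0442 -0.0229] jaw 61.76 F [-1.3  0.   1.2] T [-0.053  0.159  0.146] op 0.146
knob~ 0.692
red 89 green 419
ptr mm 72.0 123
```

>>> drive_tool --deltas '[[[0,0,0],-0.05],[[0,0,0],-0.01]]'

```text
time_s: 27.05
eef_pos: [0.5264, -0.0691, 0.066]
eef_rot: [0.024, 0.272, 0.962, -0.006]
wrist_force: [-0.7, -0.2, 1.4]
opening: 0.152
```

```bash
python3 -c "
from bot import *
step('k7')"
```

```text
27.05 [ 0.5264 -0.0691  0.066 ] q [-0.348  0.271  1.874 -0.012  0.948 -1.362] z [ 0.0427 -0.0255] jaw 58.47 F [-0.7 -0.2  1.4] T [-0.011  0.134  0.027] op 0.152
knob~ 0.749
red 94 green 390
ptr mm 72.0 146
```

>>> drive_tool --deltas '[[[0,0,0],-0.05],[[0,0,0],-0.01]]'

```text
time_s: 27.3
eef_pos: [0.5264, -0.0692, 0.066]
eef_rot: [0.024, 0.299, 0.954, -0.007]
wrist_force: [-1.3, -0.3, 0.4]
opening: 0.149
```

```bash
python3 -c "
from bot import *
step('k8')"
```

```text
27.3 [ 0.5264 -0.0692  0.066 ] q [-0.347  0.271  1.873 -0.015  0.949 -1.301] z [ 0.0411 -0.0278] jaw 55.14 F [-1.3 -0.3  0.4] T [-0.033  0.156 -0.198] op 0.149
knob~ 0.807
red 100 green 379
ptr mm 71.0 128
```

>>> drive_tool --deltas '[[[0,0,0],-0.05],[[0,0,0],-0.01]]'

```text
time_s: 27.55
eef_pos: [0.5263, -0.0692, 0.066]
eef_rot: [0.023, 0.327, 0.945, -0.008]
wrist_force: [-1.0, 0.5, 1.5]
opening: 0.146
```

```bash
python3 -c "
from bot import *
step('k9')"
```

```text
27.55 [ 0.5263 -0.0692  0.066 ] q [-0.345  0.272  1.872 -0.018  0.95  -1.239] z [ 0.0393 -0.0299] jaw 51.81 F [-1.   0.5  1.5] T [-0.109  0.167 -0.208] op 0.146
knob~ 0.866
red 372 green 136
ptr mm 67.5 150
```

The pointer moved from 72 to 67.5 mm: the slide is dropping. One small step more.

>>> drive_tool --deltas '[[[0,0,0],-0.03],[[0,0,0],0]]'

```text
time_s: 27.8
eef_pos: [0.5263, -0.0692, 0.066]
eef_rot: [0.023, 0.34, 0.94, -0.008]
wrist_force: [-1.0, -0.3, 0.2]
opening: 0.149
```

```bash
python3 -c "
from bot import *
step('k10')"
```

```text
27.8 [ 0.5263 -0.0692  0.066 ] q [-0.345  0.273  1.871 -0.02   0.951 -1.211] z [ 0.0383 -0.0309] jaw 50.27 F [-1.  -0.3  0.2] T [-0.091  0.155 -0.165] op 0.149
knob~ 0.892
red 408 green 43
ptr mm 66.25 180
```

View pics/k10c.png

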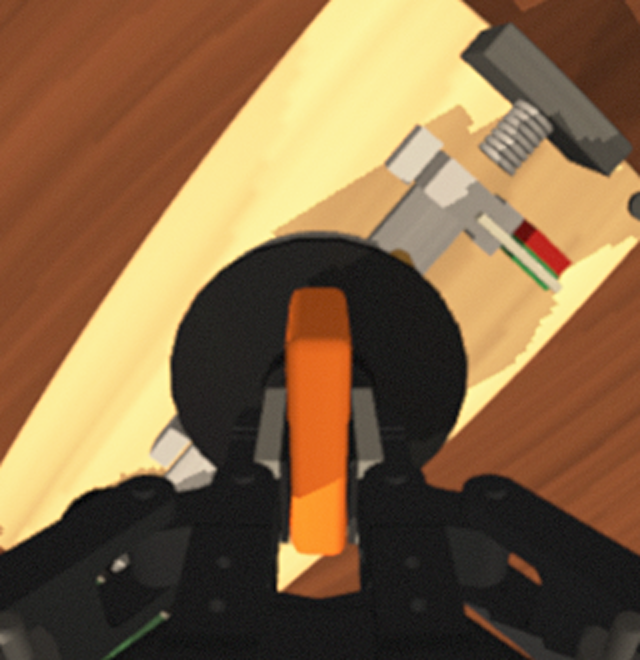

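The pointer is now over green (about 5.5 mm dropped), and the torque sign says the spring is still driving the knob, so it's clear of the far side. One more nudge, then release and rise.

>>> drive_tool --deltas '[[[0,0,0],-0.02],[[0,0,0],0]]'

```text
time_s: 28.05
eef_pos: [0.5263, -0.0693, 0.066]
eef_rot: [0.023, 0.348, 0.937, -0.008]
wrist_force: [-1.6, -0.3, 1.8]
opening: 0.151
```

```bash
python3 -c "
from bot import *
step('k11')"
```

```text
28.05 [ 0.5263 -0.0693  0.066 ] q [-0.344  0.273  1.871 -0.021  0.952 -1.191] z [ 0.0377 -0.0316] jaw 49.22 F [-1.6 -0.3  1.8] T [-0.025  0.159 -0.012] op 0.151
knob~ 0.911
red 407 green 47
ptr mm 66.0 181
```

>>> drive_tool --deltas '[[[0,0,0],0],[[0,0,0],0],[[0,0,0],0]]' --gripper 0.5

```text
time_s: 28.4
eef_pos: [0.5264, -0.069, 0.0658]
eef_rot: [0.023, 0.348, 0.937, -0.008]
wrist_force: [0.5, -0.3, 0.0]
opening: 0.496
```

```bash
python3 -c "
from bot import *
step('k12')"
```

```text
28.4 [ 0.5264 -0.069   0.0658] q [-0.344  0.273  1.871 -0.02   0.951 -1.193] z [ 0.038  -0.0312] jaw 49.31 F [ 0.5 -0.3  0. ] T [ 0.022 -0.03   0.022] op 0.496
knob~ 0.909
red 410 green 46
ptr mm 66.0 179
```

>>> drive_tool --deltas '[[[0,0,0.01],0],[[0,0,0.02],0],[[0,0,0.03],0],[[0,0,0.03],0],[[0,0,0.03],0],[[0,0,0],0]]'

```text
time_s: 29.05
eef_pos: [0.5252, -0.0685, 0.1928]
eef_rot: [0.023, 0.347, 0.937, -0.008]
wrist_force: [0.8, 0.3, 0.2]
opening: 0.495
```

```bash
python3 -c "
from bot import *
step('k13');snap('side','s30');snap('top','t30')
s=ld('s30');cv2.imwrite('pics/s30c.png',cv2.resize(s['frame'][100:350,100:420,::-1],None,fx=2.4,fy=2.4,interpolation=2))"
```

```text
29.05 [ 0.5252 -0.0685  0.1928] q [-0.344  0.09   1.791 -0.017  1.215 -1.199] z [ 0.0375 -0.0307] jaw 49.34 F [0.8 0.3 0.2] T [-0.01  -0.012 -0.031] op 0.495
knob~ 0.909
red 332 green 0
ptr mm 66.0 229
```

View pics/k13.png

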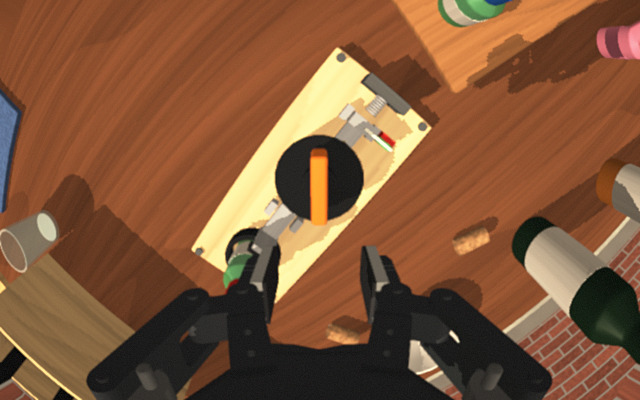

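View pics/s30c.png

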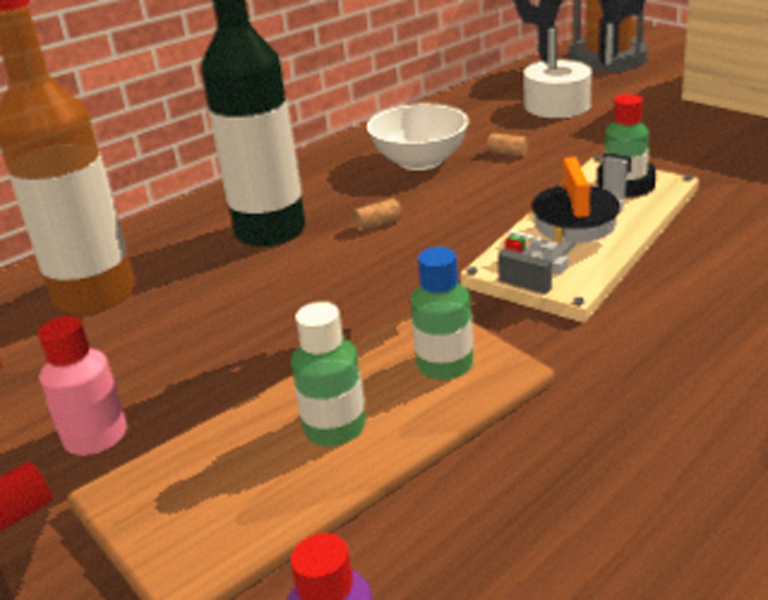

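The side view shows the red-capped bottle upright in the nest with the pad against it, and the white and blue bottles standing. The pointer stays at green (66.0 mm) and the hand is clear. Handing in.

```bash
python3 -c "
from h import *
o=st();print(abs(o['dq']).max());hand_in()"
```

```text
29.2 [ 0.5221 -0.0674  0.1872] q [-0.344  0.095  1.798 -0.017  1.213 -1.199] z [ 0.0289 -0.0277] jaw 49.33 F [-0.4  0.3 -0.1] T [0.028 0.061 0.001] op 0.497
0.025167681792987198
the job is handed in; nothing more can be done
```

I gripped the red-capped green bottle by its cap, seated it in the nest with the hand still on it, then turned the knob clockwise to about 0.91 rad until the slide dropped. I released the knob, raised the hand clear and handed in at 29 s.

**Last checks:**
- **Slide:** the pointer moved from about 72 mm to 66.0 mm from the knob's axis, over green. It stayed there after release.
- **Knob:** torque was near zero just before release, and earlier it showed the spring still driving the knob. It does not appear to have been forced on the far side of the notch, though I had no direct reading of the roller force.
- **Bottle:** it stands upright with the pad against it in the side view. Its foot was estimated about 16 mm above the table when seated.
- **Bystanders:** the white and blue bottles stand where they were.

**What went wrong or disagreed:**
- **Contact at the rack:** above the board, the arm seems to have brushed the wine rack. I estimate 5 to 10 N at that point. It tilted the hand a few degrees and pushed it off line, with no wrist force showing.
- **Re-grips:** I set the bottle down once because the first grip was on its shoulder. The first closing on the knob caught the hub, so I gripped again 6 mm higher.
- **Cameras:** the top and side cameras put the bottle about 5 mm lower in y than the wrist camera, and the top camera put the nest about 4.5 mm lower. I went by the wrist camera, and the nest fit bore it out.
- **Hand-in:** the arm was still settling slightly (joint speed 0.025 rad/s), touching nothing.

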